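# Stand a vial on the stirrer and set the speed wheel

## Robot

A 6-joint arm with a two-finger parallel gripper is mounted at the origin on the work surface. World frame = base frame: x ahead of the robot, y to its left, z up, the work surface at z = 0. Lengths are in mm, angles in rad, forces in N, time in s.
With the tool pointing down it reaches from about 350 to 925 mm from the base axis. Payload 6.4 kg.
Tool frame: the origin (TCP) lies midway between the tips of the shut fingers; the grasp point (between the pads) lies 19 mm behind it; z points along the fingers, y is the direction in which the jaws open and shut (so a half turn about z gives the same grasp; the last joint's range is limited). The gripper opens to 94 mm and grips with 3 to 60 N. Pads are 16 mm wide; open, the fingers measure 119 mm over their backs; the gripper's body (75 mm by 177 mm) begins 78 mm behind the grasp point.
Start: joints at [-1.313, 0.245, 1.558, -0, 1.339, -0.174], TCP at [272.035, -590.348, 205.455] pointing down, gripper open.
Joint ranges: [-3.13, 3.13], [-1.02, 2.26], [0.13, 2.54], [-0.95, 4.09], [0.21, 2.88], [-2.74, 2.74]. Speed limits (rad/s): [2.57, 2.57, 3.14, 3.14, 3.14, 3.14].

## Interface

Orientations are given as a unit quaternion [w, x, y, z].
In Python, from plant import robot, capture, camera_info, close_job gives the robot as it stands.
- The arm moves only by the tool move_arm, never from a script. Its argument "steps" is a list of rows, each a list of 2 entries, a list of its own where there are three numbers: the shift along the tool's x, y, z in units of 0.08 m (1.0 is 0.08 m), then the turn, a rotation vector about the tool's x, y, z in units of 2 pi rad (1.0 is 2 pi rad). A call has 1 to 5 rows; each row shifts and turns the commanded pose from where the row before left it, along the tool's axes as they then stand; what a row does not reach is not made up. A row lasts 1/8 s, in which the tool goes at most 62.5 mm and 10.7 degrees, less where a joint would pass 70% of its speed; a pose out of reach is approached as far as the arm can. A call with a number of a shift or a turn outside -1 to 1 is refused whole. A call with a gripper value outside its range is refused whole. "gripper" is the finger opening in mm, from 0 to 94, set as the call begins (left out, the last holds). The fingers move at their own pace and stop on an object; "grip_force" is the grip in N (left out, the last holds). Time passes only in rows, so rows that do not move let the fingers close. It gives the time, the measured TCP pose, the force and the opening at its end, in the units of the state.
- robot.get_state(): the state, without advancing time (a new reading comes with each control period).
- capture(name): name is "scene" or "side" or "wrist"; returns the picture (420x560x3 uint8, blue, green, red); there is no depth.
- camera_info(name): a dict with "mtx" (3x3 intrinsics, pixels), "view" (4x4, takes a point from world to camera coordinates). Camera axes: x right, y down, z forward; pixel columns grow to the right and rows downward; lengths in mm; the calibration is good to about 2 mm. A picture is of the moment at which its call begins: read the wrist's pose just before it. camera_info takes no time and is no camera call; for the wrist camera it gives the pose at the moment of the call.
- close_job(): hands the job in, once; it reports no verdict.
The state is a dict: "time": time; "qpos": joint angles; "dq": joint speeds; "joint_torque": joint torques, N m; "tcp_pos": TCP position; "ee_rot": TCP orientation; "contact_force": force on the tool from outside, world axes, zero at the start; "wrist_torque": the same for the moment, N m; "width": finger opening in mm.
Only numpy, scipy, OpenCV 4.12 (cv2) and the standard library are available. Lean on these libraries where they do the work, as an engineer would, in place of code of your own. Each camera call takes 0.05 s, during which the arm holds its last target.

## Task

Take the capped vial from its slanted wire rest and stand it upright in the middle of the magnetic stirrer's round plate, set down gently and let go so that it stays without wobbling. Then roll the stirrer's numbered speed wheel, lightly, until it clicks into 6. Leave the bottle, the jar and the tip box as they are.

Things in the scene. Friction and masses are not known exactly. Their poses are not given: they have to be found in the camera images.
- vial_center (a point): Capped glass vial, 28 mm across, 130 mm tall with its 24 mm white cap, flat foot, 60 to 120 g. Point on its axis 65 mm above the foot; z runs from foot to cap. At the start it lies in the rest, cap raised 30 degrees; its upper part is free to grip 25 to 40 mm from this point towards the cap.
- rest: Fixed steel wire rest: base plate 100 x 150 x 6 mm, two wire V-forks 16 and 66 mm from the vial's foot, up to 18 mm either side of its axis, all below it, and a stop under the foot. Origin under the middle of the base plate. The vial lies along its y axis, foot at -y and 32 mm high, cap towards +y and up.
- stirrer: Fixed magnetic stirrer, 180 wide x 230 long x 105 mm high. Origin under its middle; x points to its back, y to its left, z up. At the front (-x) a black control panel slopes at 38 degrees, rising to the back: its outward normal leans 38 degrees from vertical towards -x. A support rod stands at the rear left (x 85, y 70 mm), 330 mm tall.
- probe_tip (a point): Lower tip of a fixed, thin, upright temperature probe that reaches from 215 to 360 mm above the bench, beside and above the speed wheel; an arm at 270 mm height holds it from the support rod. Both stand 58 mm left of the stirrer's middle and bar a vertical tool from the wheel: lean it, coming from the front.
- plate_center (a point): Centre of the top face of the stirrer's grey round plate, 135 mm across, 105 mm above the bench, level; the vial goes here. Axes as the stirrer.
- wheel_center (a point): Centre of the speed wheel, 18 mm under the panel's face; axes as the stirrer, axle along y. The wheel is 64 mm across, 26 mm wide, stands 14 mm out of the panel, has black numbers 0 to 9 on a pale rim. The number set is the middle one showing, between two white marks on the panel, 32 mm from here along the panel's normal.
- wheel (a joint): Turn of the speed wheel, rad: 0 at number 0, 0.628 (20 mm of rim) a number, 3.77 at 6. Grows as the part that shows is rolled down the panel to the front. A spring click holds each number: about 3 N along the rim frees it; let go, it runs to the nearest number. A fingertip pressed on it with 5 to 15 N drives it by friction; it does not give, and breaks above 40 N.
- amber: Amber bottle, 72 mm across, 150 mm tall, loose; leave alone. Origin under its middle.
- jar: Glass jar, 60 mm across, 85 mm tall, loose; leave alone. Origin under its middle.
- tipbox: Grey box of pipette tips with clear lid, 122 x 82 x 68 mm, loose; leave alone. Origin under its middle.

How it is judged (in metres and radians):
On the way, in this order (a step that is already met when the one before it is completed fails the run):
1. the vial stands released and steady, upright in the middle of the plate (distance between vial_center and plate_center below 0.07 m and z of vial_center in the frame of plate_center above 0.062 m and horizontal distance between vial_center and plate_center below 0.02 m and angle between vial_center's own z axis and vertical below 0.06 rad and contact force between the fingers and vial below 0.05 N and angular speed of vial below 0.1 rad/s), for 0.4 s.
2. the speed wheel rests in its click at 6 (value of joint wheel between 3.65 and 3.89 rad), for 0.3 s.
At the end, for the whole second after the job is handed in: The vial stands released, still and upright (within 0.06 rad) with its foot on the plate, its axis within 20 mm of the plate's centre; the wheel rests in its click at 6 (joint 3.65 to 3.89 rad); bottle, jar and tip box are where they were (all of step 2 and z of vial_center in the frame of plate_center between 0.062 and 0.068 m and horizontal distance between vial_center and plate_center below 0.02 m and angle between vial_center's own z axis and vertical below 0.06 rad and angular speed of vial below 0.1 rad/s and linear speed of vial below 0.02 m/s and velocity of joint wheel between -0.1 and 0.1 rad/s); the robot touches nothing.
It fails at once if the vial is dropped, thrown or toppled (moves faster than 0.3 m/s while not held) (contact force between the fingers and vial below 0.01 N and linear speed of vial above 0.3 m/s).
It fails at once if the speed wheel is pressed with more than 40 N (contact force between anything else and wheel_c0 above 40 N).
It fails at once if the amber bottle, the jar or the tip box is pushed more than 10 mm (distance of any of amber, jar, tipbox from where it was at the start of the episode above 0.01 m).
It also fails if it takes over 70 s, if anything falls off the work surface, if the arm or the gripper's body presses on something with over 40 N, if the wrist force passes 120 N, or if a joint passes its speed limit or range.

## Working session

There is one attempt and no reset: what is moved stays moved. The work goes in short steps, Python scripts to look and compute and a tool call to move; the robot and the scene stay as the last step left them, time stands still between calls to the robot, and variables do not carry over. Pictures are saved under pics/ and viewed, and the job is handed in when it is done.

Besides the shell and the picture viewer there is one more tool, called after "Request:" as a command line: name --argument value ..., lists and objects as JSON in quotes. move_arm: Moves the arm, as the interface text tells. Its arguments: {"type":"object","properties":{"steps":{"type":"array"},"gripper":{"type":"number"},"grip_force":{"type":"number"}},"required":["steps"]}

```bash
ls; mkdir -p pics
python3 - <<'E'
from plant import robot,capture,camera_info
import cv2
for n in("scene","side","wrist"):
    i=camera_info(n);print(n,i["mtx"].tolist(),i["view"].round(4).tolist() if hasattr(i["view"],'round') else i["view"])
    cv2.imwrite(f"pics/{n}0.png",capture(n))
print(robot.get_state())
E
```

```text
pics
scene [[498.9272733983053, 0.0, 281.18388628584665], [0.0, 498.9272733983053, 204.94943198162446], [0.0, 0.0, 1.0]] [[0.4159, 0.9094, -0.0083, -268.595], [0.5275, -0.2487, -0.8123, -200.3466], [-0.7408, 0.3334, -0.5831, 1668.9657], [0.0, 0.0, 0.0, 1.0]]
side [[391.8037016678319, 0.0, 276.9625417504391], [0.0, 391.8037016678319, 211.27155221952805], [0.0, 0.0, 1.0]] [[-0.9896, -0.1433, -0.0159, 620.3745], [-0.0991, 0.7561, -0.6469, 123.8534], [0.1047, -0.6386, -0.7624, 1031.9796], [0.0, 0.0, 0.0, 1.0]]
wrist [[291.5510896387428, 0.0, 283.25763164239055], [0.0, 291.5510896387428, 205.45869735158146], [0.0, 0.0, 1.0]] [[0.4186, -0.9081, -0.0023, -647.9748], [-0.8733, -0.4033, 0.2734, -29.6398], [-0.2492, -0.1125, -0.9619, 390.9237], [0.0, 0.0, 0.0, 1.0]]
{'time': 0.15, 'qpos': array([-1.31310982e+00,  2.45654136e-01,  1.55872853e+00, -3.29842183e-05,
        1.33869036e+00, -1.74102192e-01]), 'dq': array([ 0.00100854, -0.00242974, -0.0038576 ,  0.00104151, -0.00121329,
        0.00143737]), 'joint_torque': array([ 4.50816815e-04, -4.16266143e+01, -3.14981174e+01,  6.85651414e-02,
        3.16083001e-02, -7.35843992e-05]), 'tcp_pos': array([ 271.89897758, -589.89172531,  204.60111649]), 'ee_rot': array([-7.38872129e-04,  9.76784113e-01,  2.14224762e-01, -4.69581223e-05]), 'contact_force': array([ 0.99610627, -0.35203652, -0.28316844]), 'wrist_torque': array([-0.00421449, -0.03217845, -0.01317581]), 'width': 93.78740688546262}
```

View pics/scene0.png

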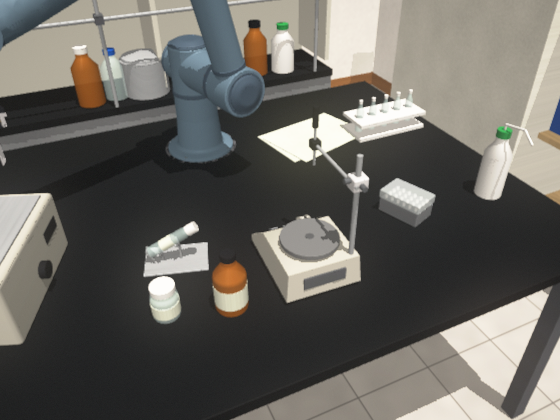

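View pics/side0.png

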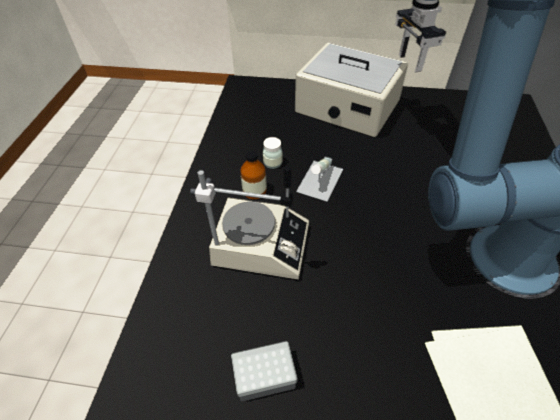

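View pics/wrist0.png

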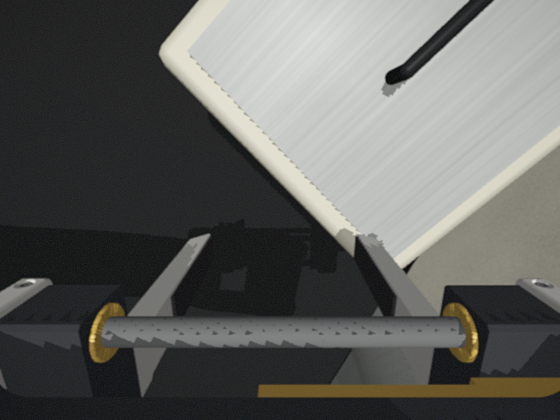

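The scene view shows the rest at (177,258), plate (309,238), bottle (230,285) and jar (165,300). The side view shows the rest at (320,178), plate (249,223) and wheel (288,248). Next I'll enlarge these.

```bash
cat > h.py <<'E'
import numpy as np,cv2
from plant import robot,capture,camera_info
def cam(n):
    i=camera_info(n);return np.array(i["mtx"]),np.array(i["view"])
def ray(c,u,v):
    K,V=c;R=V[:3,:3];o=-R.T@V[:3,3];d=R.T@np.linalg.solve(K,[u,v,1.]);return o,d/np.linalg.norm(d)
def onz(c,u,v,z):
    o,d=ray(c,u,v);return o+d*(z-o[2])/d[2]
def tri(c1,p1,c2,p2):
    o1,d1=ray(c1,*p1);o2,d2=ray(c2,*p2)
    s=np.linalg.lstsq(np.c_[d1,-d2],o2-o1,rcond=None)[0]
    a,b=o1+s[0]*d1,o2+s[1]*d2;return (a+b)/2,np.linalg.norm(a-b)
def proj(c,P):
    K,V=c;P=np.atleast_2d(P);q=(V[:3,:3]@P.T).T+V[:3,3];q=(K@q.T).T;return q[:,:2]/q[:,2:]
def crop(im,x0,y0,x1,y1,f,name):
    cv2.imwrite(name,cv2.resize(im[y0:y1,x0:x1],None,fx=f,fy=f,interpolation=cv2.INTER_CUBIC))
E
python3 - <<'E'
from h import *
s=cv2.imread("pics/scene0.png");d=cv2.imread("pics/side0.png")
crop(s,130,200,230,275,8,"pics/s_rest.png");crop(s,240,130,380,300,3.5,"pics/s_stir.png")
crop(d,290,140,350,205,9,"pics/d_rest.png");crop(d,180,160,320,285,4.5,"pics/d_stir.png")
E
```

```text
(no output)
```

View pics/s_rest.png

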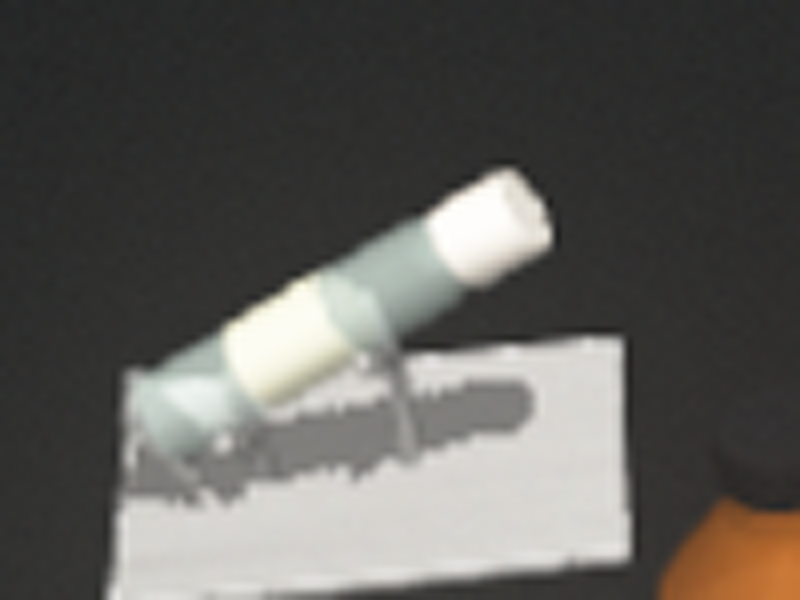

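View pics/s_stir.png

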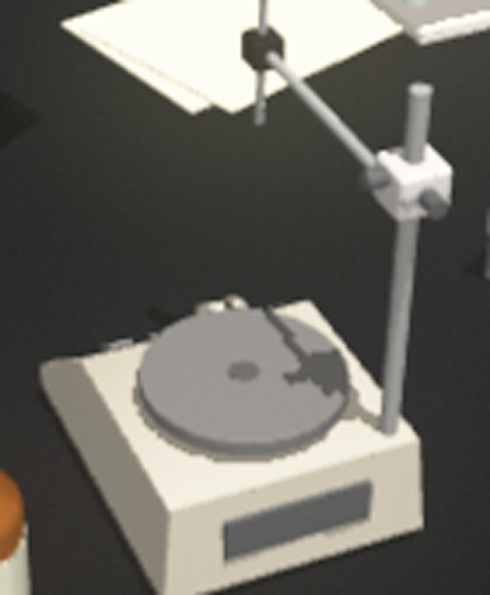

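View pics/d_rest.png

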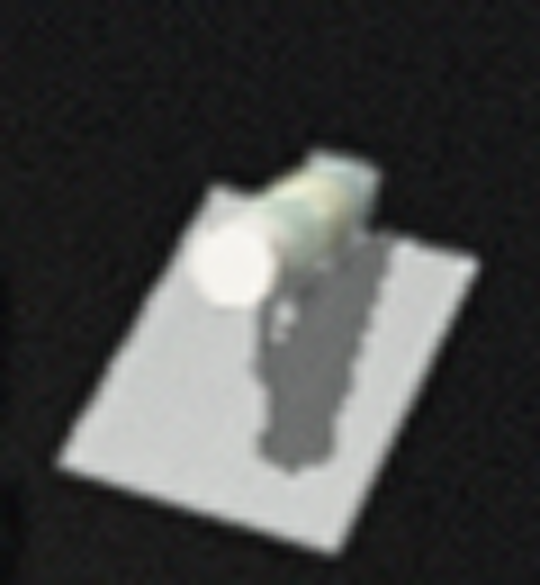

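View pics/d_stir.png

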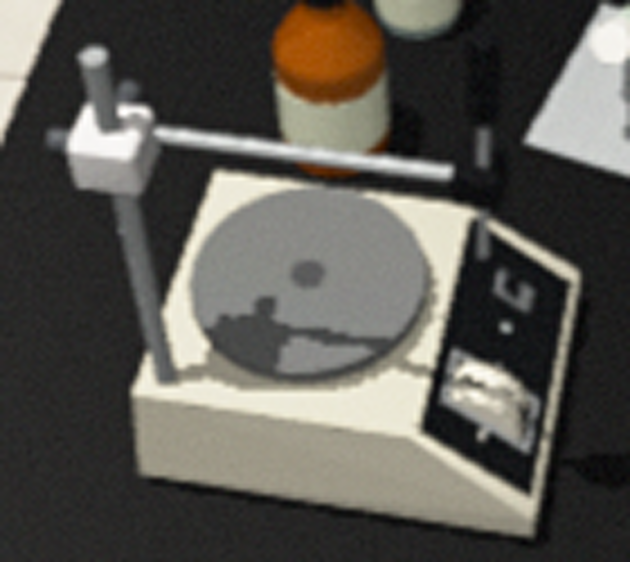

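Rest plate corners, cap end, plate hub and wheel are all visible in the crops. Measuring them now.

Run:
```python
from h import *
np.set_printoptions(precision=1,suppress=True)
S=cam("scene");D=cam("side")
sc=lambda x,y,f,ox,oy:((x+.5)/f-.5+ox,(y+.5)/f-.5+oy)
r_d=[onz(D,*sc(x,y,9,290,140),6) for x,y in[(215,185),(478,258),(335,552),(62,465)]]
r_s=[onz(S,*sc(x,y,8,130,200),6) for x,y in[(128,372),(622,338),(630,558),(112,598)]]
print("rest side",np.array(r_d),np.mean(r_d,0));print("rest scene",np.array(r_s),np.mean(r_s,0))
print("cap end",tri(S,sc(530,206,8,130,200),D,sc(235,263,9,290,140)))
for n,p in[("S",onz(S,*sc(243,371,3.5,240,130),105)),("D",onz(D,*sc(308,273,4.5,180,160),105))]:print("plate",n,p)
print("plate",tri(S,sc(243,371,3.5,240,130),D,sc(308,273,4.5,180,160)))
print("probe tip",tri(S,sc(260,122,3.5,240,130),D,sc(484,257,4.5,180,160)))
g=lambda x,y,z:onz(D,*sc(x,y,4.5,180,160),z)
print("top corners side: backright",g(215,172,100),"backleft",g(136,393,100),"frontleft top edge",g(418,432,100),"fr", g(478,210,100))
print("wheel top approx",g(490,385,85))
# plate ellipse contour via gray mask in scene
for n,c,box in(("scene",S,(270,215,345,262)),("side",D,(220,198,278,248))):
    im=cv2.imread(f"pics/{n}0.png");x0,y0,x1,y1=box
    hsv=cv2.cvtColor(im,cv2.COLOR_BGR2HSV)[y0:y1,x0:x1]
    m=((hsv[...,1]<25)&(hsv[...,2]<175)&(hsv[...,2]>40)).astype(np.uint8)
    m=cv2.morphologyEx(m,cv2.MORPH_OPEN,np.ones((3,3)))
    cs,_=cv2.findContours(m,0,1);k=max(cs,key=cv2.contourArea)[:,0]
    h=cv2.convexHull(k)[:,0]
    P=np.array([onz(c,u+x0,v+y0,103)[:2] for u,v in h]).astype(np.float32)
    print(n,"plate circ",cv2.minEnclosingCircle(P),cv2.fitEllipse(P))
```

```text
rest side [[ 550.8 -307.8    6. ]
 [ 454.9 -281.4    6. ]
 [ 496.6 -134.4    6. ]
 [ 590.4 -162.     6. ]] [ 523.2 -221.4    6. ]
rest scene [[ 450.2 -280.6    6. ]
 [ 499.7 -136.6    6. ]
 [ 596.9 -165.2    6. ]
 [ 549.3 -306.5    6. ]] [ 524.  -222.2    6. ]
cap end (array([ 538.8, -168.9,   97.9]), np.float64(2.7604663831256713))
plate S [693.3  47.5 105. ]
plate D [692.6  47.  105. ]
plate (array([692.8,  47.3, 104.9]), np.float64(0.7963392501003563))
probe tip (array([585. , 112.2, 213.9]), np.float64(1.0471845453612092))
top corners side: backright [763.6 -25.9 100. ] backleft [769.8 136.9 100. ] frontleft top edge [615.5 141.6 100. ] fr [604.1 -16.4 100. ]
wheel top approx [582.9  95.9  85. ]
scene plate circ ((674.2968139648438, 31.909339904785156), 96.05601501464844) ((668.2330932617188, 44.041893005371094), (147.22964477539062, 204.8820037841797), 87.80274963378906)
side plate circ ((689.9779663085938, 47.61396408081055), 72.25054168701172) ((691.9151000976562, 48.91365432739258), (132.24166870117188, 143.7897186279297), 9.177528381347656)
```

```bash
cat >> h.py <<'E'
from scipy.spatial.transform import Rotation as R
def pose():
    s=robot.get_state();q=s["ee_rot"];return s,np.array(s["tcp_pos"]),R.from_quat([q[1],q[2],q[3],q[0]])
def need(P,Rt=None):
    s,p,r=pose();Rt=r if Rt is None else Rt
    print("t",round(s["time"],2),"tcp",p.round(1),"q",np.round(s["qpos"],3),"F",np.round(s["contact_force"],1),"w",round(s["width"],1))
    print("x",r.as_matrix()[:,0].round(3),"y",r.as_matrix()[:,1].round(3),"z",r.as_matrix()[:,2].round(3))
    print("turn units",((r.inv()*Rt).as_rotvec()/(2*np.pi)).round(4))
    d=np.array(P)-p
    print("shift now-axes units",(r.inv().apply(d)/80).round(4)," target-axes",(Rt.inv().apply(d)/80).round(4))
def frame(z,y):
    z=np.array(z,float);z/=np.linalg.norm(z);y=np.array(y,float);y-=z*(y@z);y/=np.linalg.norm(y)
    return R.from_matrix(np.c_[np.cross(y,z),y,z])
E
python3 - <<'E'
from h import *
np.set_printoptions(precision=1,suppress=True)
S=cam("scene");D=cam("side")
for n,u,v,z in(("amber bottom",230,311,0),("amber cap",230,253,150),("jar bottom",166,319,0),("jar top",162,285,85)):print(n,onz(S,u,v,z))
for n,u,v,z in(("amber cap",252,158,150),("jar top",272,142,85)):print(n,onz(D,u,v,z))
need([531.5,-195.5,205],frame([0,0,-1],[.955,-.295,0]))
K,V=cam("wrist");print("cam pos in tool",pose()[2].inv().apply(-V[:3,:3].T@V[:3,3]-pose()[1]))
E
```

```text
amber bottom [ 735.  -161.6    0. ]
amber cap [ 723.6 -146.6  150. ]
jar bottom [ 698.9 -291.8   -0. ]
jar top [ 685.8 -284.5   85. ]
amber cap [ 713.7 -136.   150. ]
jar top [ 682.8 -287.4   85. ]
t 0.15 tcp [ 271.9 -589.9  204.6] q [-1.3  0.2  1.6 -0.   1.3 -0.2] F [ 1.  -0.4 -0.3] w 93.8
x [0.9 0.4 0. ] y [ 0.4 -0.9 -0. ] z [-0.  0. -1.]
turn units [-0.  -0.  -0.1]
shift now-axes units [ 5.  -3.1  0. ]  target-axes [ 5.7  1.6 -0. ]
cam pos in tool [  78.4   -0.9 -178.2]
```

Request:
move_arm --steps '[[[0.6,-0.37,0],[0,0,0]],[[0.6,-0.37,0],[0,0,0]],[[0.6,-0.37,0],[0,0,0]],[[0.6,-0.37,0],[0,0,0]],[[0.6,-0.37,0],[0,0,0]]]' --gripper 70

```text
time: 0.78
tcp_pos: [428.7, -353.7, 205.2]
ee_rot: [-0.0, 0.977, 0.214, -0.0]
contact_force: [1.2, -0.5, 0.1]
width: 70.2
```

Request:
move_arm --steps '[[[0,0,0],[0,0,-0.0267]],[[0,0,0],[0,0,-0.0267]],[[0,0,0],[0,0,-0.0267]],[[0,0,0],[0,0,-0.0267]],[[0,0,0],[0,0,-0.0267]]]'

```text
time: 1.4
tcp_pos: [427.9, -355.3, 205.1]
ee_rot: [-0.0, 0.803, 0.596, -0.0]
contact_force: [0.1, 0.3, 0.1]
width: 69.9
```

Run:
```python
from h import *
need([531.5,-195.5,160],frame([0,0,-1],[.955,-.295,0]))
```

```text
t 1.4 tcp [ 427.9 -355.3  205.1] q [-0.897  0.027  1.8   -0.     1.316 -0.602] F [0.1 0.3 0.1] w 69.9
x [0.29  0.957 0.   ] y [ 0.957 -0.29  -0.001] z [-0.     0.001 -1.   ]
turn units [-0.0001 -0.0001  0.0008]
shift now-axes units [2.2866 0.6596 0.5641]  target-axes [2.2901 0.6478 0.5636]
```

Request:
move_arm --steps '[[[0.57,0.165,0],[0,0,0]],[[0.57,0.165,0],[0,0,0]],[[0.57,0.165,0],[0,0,0]],[[0.57,0.165,0],[0,0,0]],[[0,0,0],[0,0,0]]]'

```text
time: 2.02
tcp_pos: [533.3, -194.5, 205.1]
ee_rot: [-0.0, 0.804, 0.595, -0.0]
contact_force: [-0.3, -0.6, -0.1]
width: 69.7
```

Run:
```python
from h import *
need([531.5,-195.5,160],frame([0,0,-1],[.955,-.295,0]))
C=cam("wrist");im=capture("wrist");cv2.imwrite("pics/w1.png",im);np.savez("w1.npz",K=C[0],V=C[1])
```

```text
t 2.02 tcp [ 533.3 -194.5  205.1] q [-0.55   0.054  1.771  0.     1.316 -0.254] F [-0.3 -0.6 -0.1] w 69.7
x [0.292 0.957 0.   ] y [ 0.957 -0.292 -0.001] z [-0.     0.001 -1.   ]
turn units [-0.0001 -0.0001  0.0006]
shift now-axes units [-0.0187 -0.0171  0.564 ]  target-axes [-0.0186 -0.0173  0.564 ]
```

View pics/w1.png

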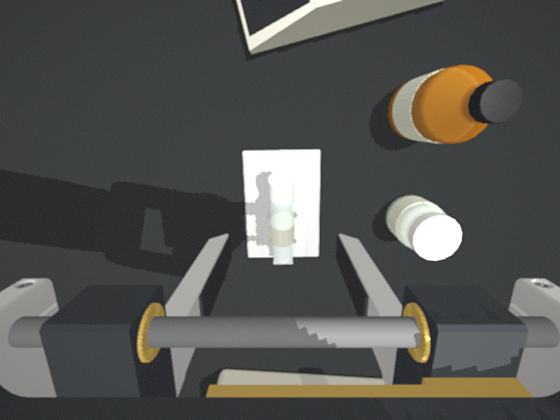

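The vial lies along the image column u≈283, centred between the fingers, so yaw and lateral position agree. I'll test the 60° tilt in free air before grasping.

Request:
move_arm --steps '[[[0,0,0],[0,0.0278,0]],[[0,0,0],[0,0.0278,0]],[[0,0,0],[0,0.0278,0]],[[0,0,0],[0,0.0278,0]],[[0,0,0],[0,0.0278,0]]]'

```text
time: 2.7
tcp_pos: [531.8, -199.0, 206.0]
ee_rot: [-0.251, 0.729, 0.536, 0.343]
contact_force: [-0.2, 0.7, -0.6]
width: 70.1
```

Run:
```python
from h import *
need([531.5,-195.5,160],frame([0,0,-1],[.955,-.295,0]))
```

```text
t 2.7 tcp [ 531.8 -199.   206. ] q [-0.897  0.278  1.713  0.7    1.703 -0.703] F [-0.2  0.7 -0.6] w 70.1
x [0.189 0.61  0.769] y [ 0.954 -0.299  0.002] z [ 0.231  0.734 -0.639]
turn units [ 0.0005 -0.1397 -0.0004]
shift now-axes units [-0.4171 -0.018   0.3985]  target-axes [ 0.0403 -0.0168  0.5755]
```

Request:
move_arm --steps '[[[0,0,0],[0,-0.0278,0]],[[0,0,0],[0,-0.0278,0]],[[0,0,0],[0,-0.0278,0]],[[0,0,0],[0,-0.0278,0]],[[0,0,0],[0,-0.0278,0]]]'

```text
time: 3.32
tcp_pos: [532.0, -198.7, 206.4]
ee_rot: [0.003, 0.806, 0.593, -0.002]
contact_force: [0.4, 0.3, -0.7]
width: 70.0
```

Run:
```python
from h import *
need([531.6,-195.5,61.5],frame([0,0,-1],[.955,-.295,0]))
```

```text
t 3.33 tcp [ 532.  -198.7  206.4] q [-0.554  0.052  1.772 -0.006  1.315 -0.25 ] F [ 0.4  0.3 -0.7] w 70.0
x [ 0.298  0.955 -0.006] y [ 0.955 -0.298  0.002] z [ 0.    -0.007 -1.   ]
turn units [ 0.0003  0.001  -0.0004]
shift now-axes units [ 0.0487 -0.0208  1.8113]  target-axes [ 0.0372 -0.0169  1.8116]
```

Request:
move_arm --steps '[[[0.04,-0.017,0.4],[0,0.001,0]],[[0,0,0.4],[0,0,0]],[[0,0,0.4],[0,0,0]],[[0,0,0.36],[0,0,0]],[[0,0,0.25],[0,0,0]]]'

```text
time: 3.95
tcp_pos: [531.1, -193.6, 59.1]
ee_rot: [-0.003, 0.805, 0.593, 0.002]
contact_force: [0.0, -0.1, 0.7]
width: 69.6
```

Run:
```python
from h import *
need([531.6,-195.5,61.5],frame([0,0,-1],[.955,-.295,0]))
cv2.imwrite("pics/w2.png",capture("wrist"))
s=capture("scene");crop(s,110,160,250,280,5,"pics/s2.png")
```

```text
t 3.95 tcp [ 531.1 -193.6   59.1] q [-0.553  0.231  1.866  0.007  1.048 -0.254] F [ 0.  -0.1  0.7] w 69.6
x [0.297 0.955 0.006] y [ 0.955 -0.297 -0.002] z [ 0.     0.007 -1.   ]
turn units [-0.0003 -0.001  -0.0004]
shift now-axes units [-0.0209  0.0124 -0.0298]  target-axes [-0.0211  0.0124 -0.0296]
```

View pics/w2.png

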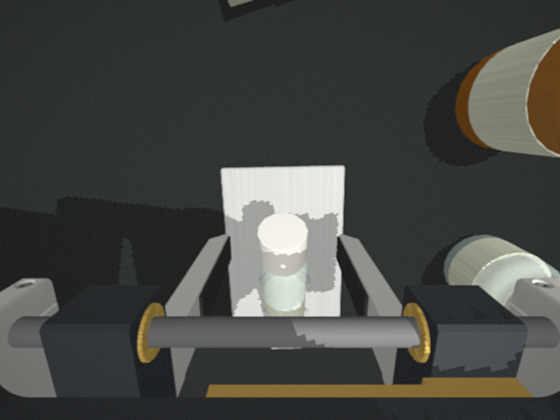

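View pics/s2.png

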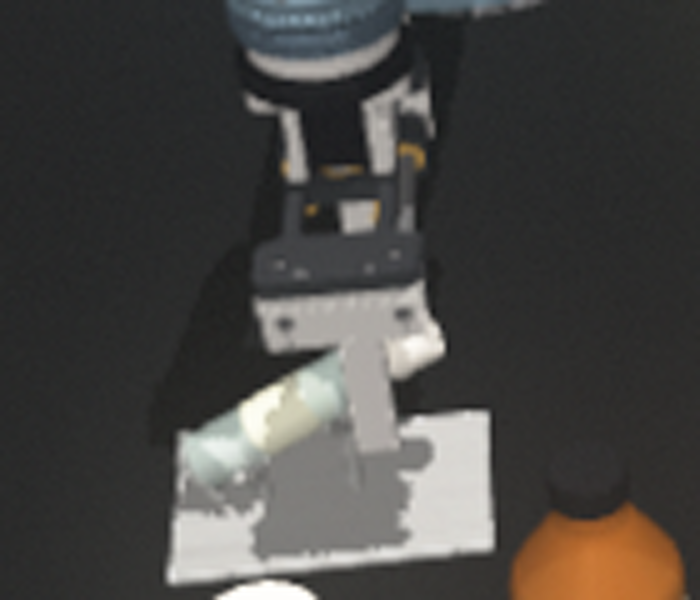

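The finger straddles the vial just under its cap, centred at u≈284. Closing the fingers.

Request:
move_arm --steps '[[[-0.02,0.01,-0.03],[0,-0.001,0]],[[0,0,0],[0,0,0]],[[0,0,0],[0,0,0]],[[0,0,0],[0,0,0]],[[0,0,0],[0,0,0]]]' --gripper 15 --grip_force 25

```text
time: 4.68
tcp_pos: [531.9, -194.0, 63.1]
ee_rot: [-0.001, 0.805, 0.593, -0.0]
contact_force: [-2.7, 2.4, 3.9]
width: 26.5
```

Request:
move_arm --steps '[[[0,0,0],[0,0,0]],[[0,0,0],[0,0,0]],[[0,0,0],[0,0,0]]]'

```text
time: 5.05
tcp_pos: [532.0, -193.9, 63.0]
ee_rot: [-0.001, 0.805, 0.593, -0.0]
contact_force: [-3.9, 2.9, 5.3]
width: 26.7
```

Request:
move_arm --steps '[[[0,0,-0.15],[0,0,0]],[[0,0,-0.3],[0,0,0]],[[0,0,-0.4],[0,0,0]],[[0,0,-0.4],[0,0,0]],[[0,0,-0.4],[0,0,0]]]'

```text
time: 5.68
tcp_pos: [533.1, -194.9, 196.9]
ee_rot: [0.001, 0.805, 0.593, 0.0]
contact_force: [-0.3, -0.3, -0.8]
width: 26.9
```

Run:
```python
from h import *
need([531.6,-195.5,61.5],frame([0,0,-1],[.955,-.295,0]))
cv2.imwrite("pics/w3.png",capture("wrist"))
s=capture("scene");crop(s,110,110,250,280,3.5,"pics/s3.png")
```

```text
t 5.67 tcp [ 533.1 -194.9  196.9] q [-0.55   0.06   1.781 -0.     1.298 -0.25 ] F [-0.3 -0.3 -0.8] w 26.9
x [ 0.296  0.955 -0.001] y [ 0.955 -0.296  0.002] z [ 0.002 -0.001 -1.   ]
turn units [ 0.0004  0.0001 -0.0001]
shift now-axes units [-0.0115 -0.0195  1.692 ]  target-axes [-0.0126 -0.0155  1.692 ]
```

View pics/s3.png

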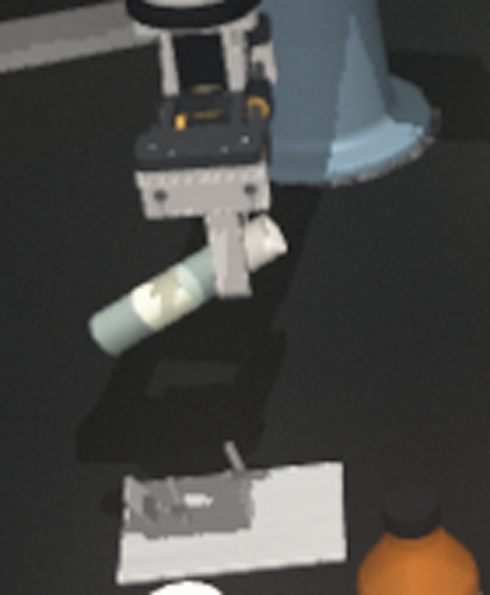

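View pics/w3.png

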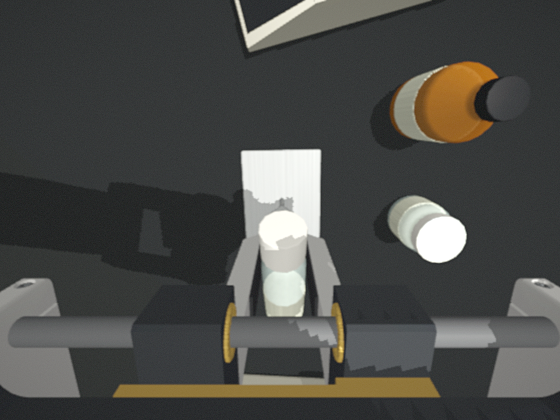

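The vial is held at its original ~30° tilt between the fingers. Raising it and turning it upright.

Request:
move_arm --steps '[[[0,0,-0.4],[0,0,0]],[[0,0,-0.4],[0,0.02,0]],[[0,0,0],[0,0.025,0]],[[0,0,0],[0,0.025,0]],[[0,0,0],[0,0.025,0]]]'

```text
time: 6.4
tcp_pos: [532.6, -194.9, 258.4]
ee_rot: [-0.175, 0.769, 0.566, 0.239]
contact_force: [0.7, -0.3, -0.6]
width: 26.5
```

Request:
move_arm --steps '[[[0,0,0],[0,0.025,0]],[[0,0,0],[0,0.025,0]],[[0,0,0],[0,0.0217,0]],[[0,0,0],[0,0,0]]]'

```text
time: 6.9
tcp_pos: [531.7, -194.9, 255.5]
ee_rot: [-0.299, 0.698, 0.512, 0.402]
contact_force: [0.5, 0.4, 0.2]
width: 27.0
```

Run:
```python
from h import *
z=np.array([.295*.866,.955*.866,-.5]);g=np.array([693,47,245.])
need(g+19*z,frame(z,[.955,-.295,0]))
s=capture("scene");crop(s,110,90,270,280,3.1,"pics/s4.png");cv2.imwrite("pics/s4f.png",s)
d=capture("side");crop(d,260,60,400,200,4,"pics/d4.png");cv2.imwrite("pics/d4f.png",d)
```

```text
t 6.9 tcp [ 531.7 -194.9  255.5] q [-0.928  0.286  1.682  0.818  1.852 -0.676] F [0.5 0.4 0.2] w 27.0
x [0.154 0.474 0.867] y [ 0.954 -0.298 -0.006] z [ 0.256  0.828 -0.499]
turn units [ 0.     -0.0003 -0.0011]
shift now-axes units [1.6299 1.0236 3.3226]  target-axes [1.6289 1.0346 3.3196]
```

View pics/s4.png

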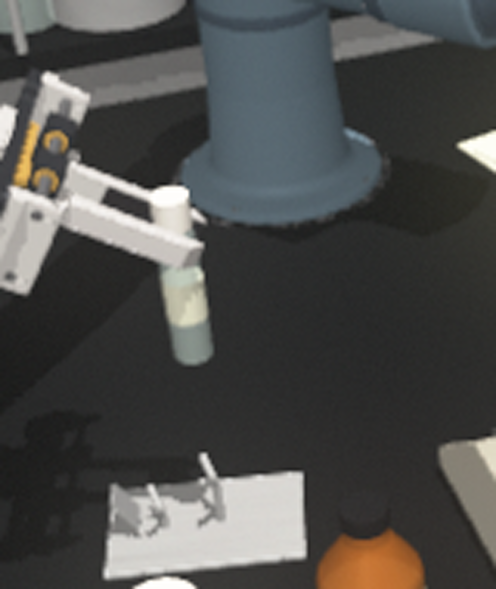

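View pics/d4.png

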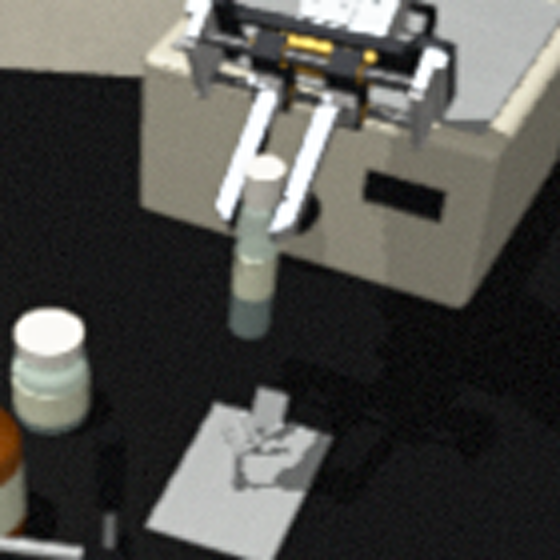

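```bash
cat > axis.py <<'E'
from h import *
np.set_printoptions(precision=3,suppress=True)
def axdir(pairs):
    ns=[]
    for c,a,b in pairs:
        o,d1=ray(c,*a);_,d2=ray(c,*b);n=np.cross(d1,d2);ns.append(n/np.linalg.norm(n))
    a=np.cross(*ns);a/=np.linalg.norm(a);return a*np.sign(a[2])
E
python3 - <<'E'
from axis import *
S=cam("scene");D=cam("side")
sc=lambda x,y,f,ox,oy:((x+.5)/f-.5+ox,(y+.5)/f-.5+oy)
# mid-edge points: top and bottom
sa,sb=sc(170.5,200,3.1,110,90),sc(192,355,3.1,110,90)
da,db=sc(266,172,4,260,60),sc(249,327,4,260,60)
print(axdir([(S,sa,sb),(D,da,db)]))
_,p,r=pose();g=p-19*r.as_matrix()[:,2];print("grasp",g)
P=np.array([g+[0,0,33],g-[0,0,97]]);print("expected",proj(S,P),proj(D,P));print("seen",sa,sb,da,db)
print("top",tri(S,sa,D,da),"foot",tri(S,sb,D,db))
E
```

```text
[-0.014  0.026  1.   ]
grasp [ 527.811 -210.209  267.995]
expected [[163.861 149.782]
 [172.374 201.101]] [[325.708  99.849]
 [322.02  140.169]]
seen (164.66129032258064, 154.17741935483872) (171.59677419354838, 204.17741935483872) (326.125, 102.625) (321.875, 141.375)
top (array([ 526.767, -210.649,  291.254]), np.float64(2.6408192827485024)) foot (array([ 528.089, -213.229,  163.921]), np.float64(0.5418529583125613))
```

The vial is upright to within about 0.03 rad by the two views, near what hand-picked pixels can resolve. Carrying it over the plate.

Request:
move_arm --steps '[[[0.24,0.15,0.45],[0,0,0]],[[0.24,0.15,0.5],[0,0,0]],[[0.24,0.15,0.5],[0,0,0]],[[0.24,0.15,0.5],[0,0,0]],[[0.24,0.15,0.5],[0,0,0]]]'

```text
time: 7.62
tcp_pos: [655.4, -2.2, 245.6]
ee_rot: [-0.295, 0.697, 0.515, 0.402]
contact_force: [0.3, -0.3, -0.5]
width: 26.7
```

Request:
move_arm --steps '[[[0.22,0.14,0.45],[0,0,0]],[[0.21,0.14,0.42],[0,0,0]],[[0,0,0],[0,0,0]]]'

```text
time: 8.0
tcp_pos: [698.8, 66.3, 240.4]
ee_rot: [-0.296, 0.696, 0.516, 0.402]
contact_force: [-1.0, -0.5, -0.5]
width: 26.9
```

Run:
```python
from h import *
z=np.array([.295*.866,.955*.866,-.5]);g=np.array([693,47,245.])
need(g+19*z,frame(z,[.955,-.295,0]))
s=capture("scene");crop(s,230,130,390,290,3.7,"pics/s5.png");cv2.imwrite("pics/s5f.png",s)
d=capture("side");crop(d,190,120,330,270,4,"pics/d5.png");cv2.imwrite("pics/d5f.png",d)
cv2.imwrite("pics/w5.png",capture("wrist"))
```

```text
t 8.0 tcp [698.8  66.3 240.4] q [-0.432  0.35   1.63   1.038  1.478 -0.423] F [-1.  -0.5 -0.5] w 26.9
x [0.144 0.48  0.865] y [ 0.957 -0.291  0.003] z [ 0.253  0.827 -0.501]
turn units [-0.0003  0.0002  0.0007]
shift now-axes units [-0.0764  0.0009 -0.0091]  target-axes [-0.0764  0.0013 -0.0092]
```

View pics/s5.png

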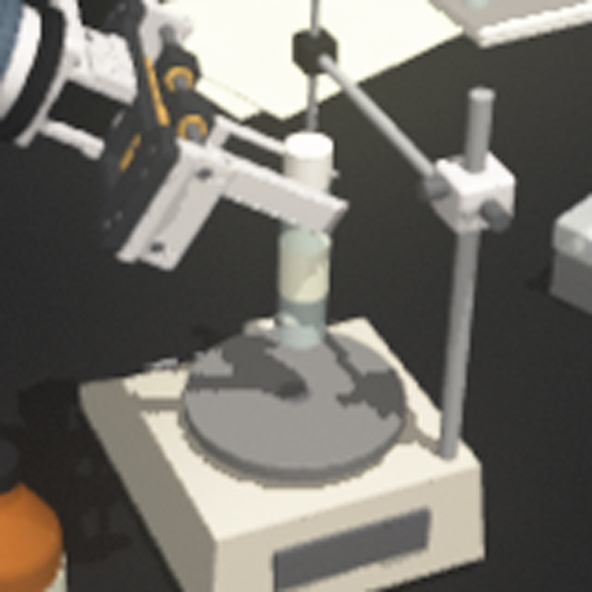

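View pics/d5.png

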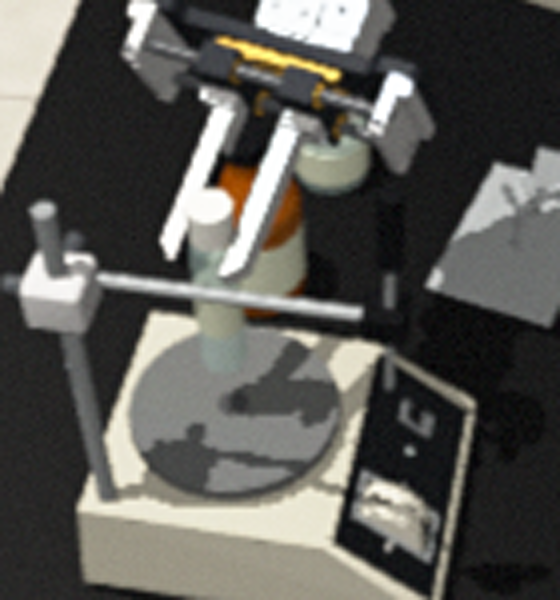

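View pics/w5.png

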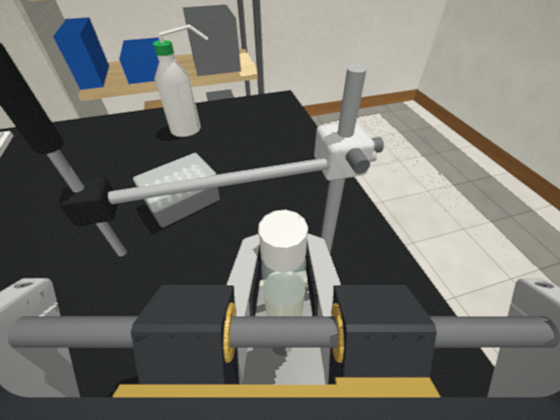

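Run:
```python
from axis import *
S=cam("scene");D=cam("side")
sc=lambda x,y,f,ox,oy:((x+.5)/f-.5+ox,(y+.5)/f-.5+oy)
sa,sb=sc(309,150,3.7,230,130),sc(301,335,3.7,230,130)
da,db=sc(210.5,207,4,190,120),sc(223,357,4,190,120)
print(axdir([(S,sa,sb),(D,da,db)]))
_,p,r=pose();g=p-19*r.as_matrix()[:,2];print("grasp",g)
P=np.array([g+[0,0,31],g-[0,0,99]]);print("expected",proj(S,P),proj(D,P));print("seen",sa,sb,da,db)
print("top",tri(S,sa,D,da),"foot",tri(S,sb,D,db))
for n,c in(("s",S),("d",D)):
    im=cv2.imread(f"pics/{n}5f.png")
    for z in(105,):
        u=proj(c,[[693,47,105]])[0];print(n,u)
```

```text
[-0.03   0.026  0.999]
grasp [693.674  47.239 249.533]
expected [[311.156 168.267]
 [309.557 219.482]] [[241.78  170.   ]
 [246.255 208.598]]
seen (313.14864864864865, 170.17567567567568) (310.98648648648646, 220.17567567567568) (242.25, 171.375) (245.375, 208.875)
top (array([693.94 ,  49.799, 276.803]), np.float64(4.132104739901116)) foot (array([696.111,  48.806, 150.242]), np.float64(1.3689954060807912))
s [308.815 235.62 ]
d [247.891 220.252]
```

Request:
move_arm --steps '[[[-0.13,0,0.075],[0,0,0]],[[-0.13,0,0.075],[0,0,0]],[[-0.09,0,0.05],[0,0,0]],[[0,0,0],[0,0,0]]]'

```text
time: 8.65
tcp_pos: [698.1, 63.0, 205.6]
ee_rot: [-0.298, 0.697, 0.513, 0.402]
contact_force: [0.2, -1.4, -1.4]
width: 26.6
```

Run:
```python
from h import *
_,p,r=pose();g=p-19*r.as_matrix()[:,2];print("grasp",g)
need(p)
s=capture("scene");crop(s,230,130,390,290,3.7,"pics/s6.png");cv2.imwrite("pics/s6f.png",s)
d=capture("side");crop(d,190,120,330,270,4,"pics/d6.png");cv2.imwrite("pics/d6f.png",d)
```

```text
grasp [693.20329524  47.22575619 215.06709277]
t 8.65 tcp [698.1  63.  205.6] q [-0.438  0.394  1.644  1.043  1.452 -0.47 ] F [ 0.2 -1.4 -1.4] w 26.6
x [0.15  0.477 0.866] y [ 0.955 -0.296 -0.002] z [ 0.255  0.828 -0.5  ]
turn units [0. 0. 0.]
shift now-axes units [0. 0. 0.]  target-axes [0. 0. 0.]
```

View pics/s6.png

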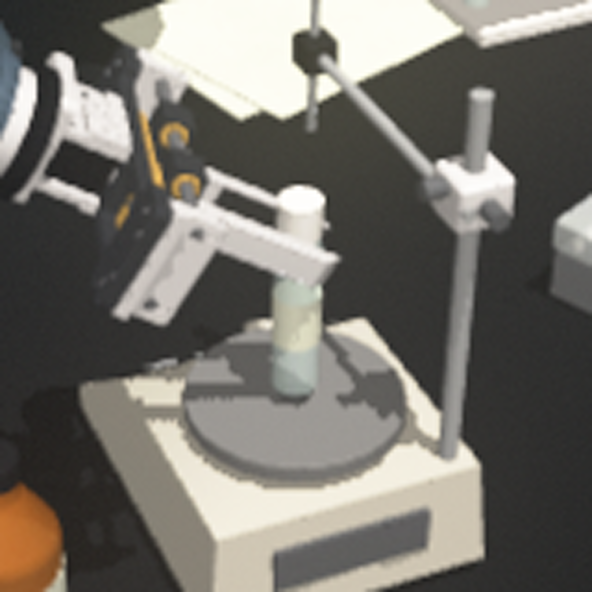

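View pics/d6.png

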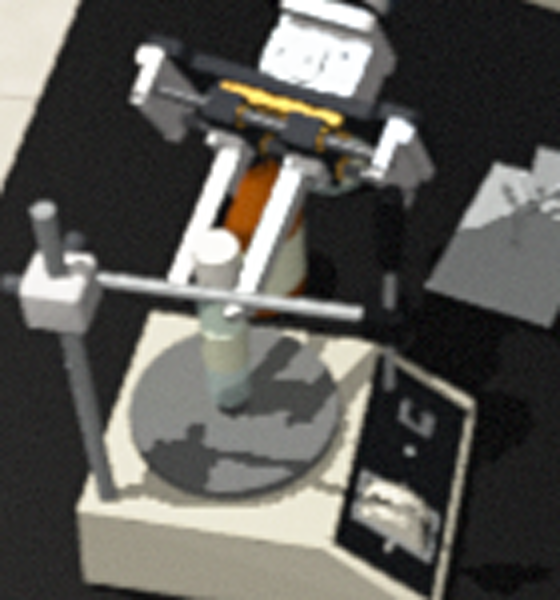

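Request:
move_arm --steps '[[[-0.022,0,0.0125],[0,0,0]],[[-0.022,0,0.0125],[0,0,0]],[[-0.01,0,0.006],[0,0,0]],[[0,0,0],[0,0,0]]]'

```text
time: 9.25
tcp_pos: [698.5, 63.0, 202.0]
ee_rot: [-0.297, 0.697, 0.514, 0.403]
contact_force: [-0.8, 0.0, 0.3]
width: 26.5
```

Request:
move_arm --steps '[[[-0.011,0,0.006],[0,0,0]],[[0,0,0],[0,0,0]]]'

```text
time: 9.5
tcp_pos: [698.5, 63.0, 200.9]
ee_rot: [-0.297, 0.697, 0.514, 0.402]
contact_force: [1.0, 0.8, -0.1]
width: 27.4
```

Request:
move_arm --steps '[[[-0.011,0,0.006],[0,0,0]],[[0,0,0],[0,0,0]]]'

```text
time: 9.75
tcp_pos: [698.5, 63.0, 199.9]
ee_rot: [-0.297, 0.697, 0.514, 0.402]
contact_force: [-0.2, -0.0, -0.9]
width: 26.9
```

Request:
move_arm --steps '[[[-0.011,0,0.006],[0,0,0]],[[-0.011,0,0.006],[0,0,0]],[[0,0,0],[0,0,0]]]'

```text
time: 10.12
tcp_pos: [698.5, 62.9, 197.8]
ee_rot: [-0.297, 0.697, 0.514, 0.402]
contact_force: [-0.2, 0.7, -1.3]
width: 26.4
```

Request:
move_arm --steps '[[[-0.011,0,0.006],[0,0,0]],[[0,0,0],[0,0,0]]]'

```text
time: 10.38
tcp_pos: [698.5, 62.9, 196.9]
ee_rot: [-0.297, 0.697, 0.514, 0.402]
contact_force: [-0.0, 0.0, -1.1]
width: 26.6
```

Request:
move_arm --steps '[[[-0.011,0,0.006],[0,0,0]],[[0,0,0],[0,0,0]]]'

```text
time: 10.62
tcp_pos: [698.5, 62.9, 195.9]
ee_rot: [-0.297, 0.697, 0.514, 0.402]
contact_force: [-0.4, -0.2, -1.1]
width: 27.1
```

Run:
```python
from h import *
s=capture("scene");crop(s,270,170,350,250,7,"pics/s7.png")
d=capture("side");crop(d,215,165,285,235,8,"pics/d7.png")
```

```text
(no output)
```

View pics/s7.png

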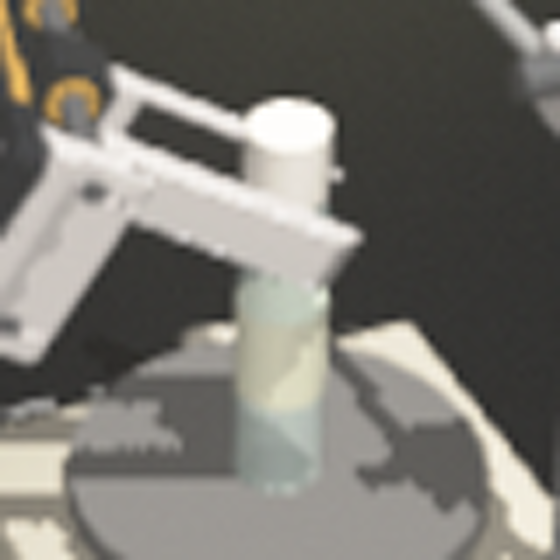

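View pics/d7.png

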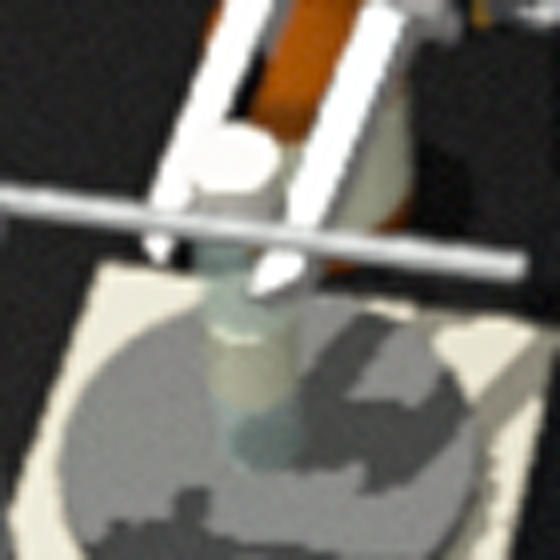

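Request:
move_arm --steps '[[[-0.011,0,0.006],[0,0,0]],[[0,0,0],[0,0,0]]]'

```text
time: 10.98
tcp_pos: [698.8, 62.9, 195.8]
ee_rot: [-0.297, 0.697, 0.514, 0.403]
contact_force: [-1.3, -0.1, 3.1]
width: 26.9
```

Request:
move_arm --steps '[[[-0.011,0,0.006],[0,0,0]],[[0,0,0],[0,0,0]]]'

```text
time: 11.22
tcp_pos: [699.1, 62.9, 195.8]
ee_rot: [-0.297, 0.696, 0.514, 0.404]
contact_force: [-0.9, -0.8, 6.1]
width: 27.0
```

Run:
```python
from h import *
S=cam("scene");D=cam("side")
# lowest image row of foot circle if on plate at (693,47)
t=np.linspace(0,6.28,200);
for n,c in(("s",S),("d",D)):
  for z in(105,110):
    q=proj(c,np.c_[693+14*np.cos(t),47+14*np.sin(t),z+0*t]);print(n,z,q.min(0),q.max(0))
s=capture("scene");crop(s,270,170,350,250,7,"pics/s8.png")
d=capture("side");crop(d,215,165,285,235,8,"pics/d8.png")
need(pose()[1])
```

```text
s 105 [302.51771279 231.67698464] [315.11815131 239.64546464]
s 110 [302.55511053 229.93487397] [315.18879859 237.88839772]
d 105 [242.37277195 216.00364152] [253.4057654 224.5798764]
d 110 [242.20827061 214.75396817] [253.28377051 223.34045872]
t 11.32 tcp [699.1  62.9 195.7] q [-0.438  0.409  1.646  1.047  1.443 -0.488] F [-1.  -0.3  5.4] w 26.8
x [0.146 0.476 0.867] y [ 0.955 -0.295  0.002] z [ 0.257  0.828 -0.498]
turn units [0. 0. 0.]
shift now-axes units [0. 0. 0.]  target-axes [0. 0. 0.]
```

View pics/s8.png

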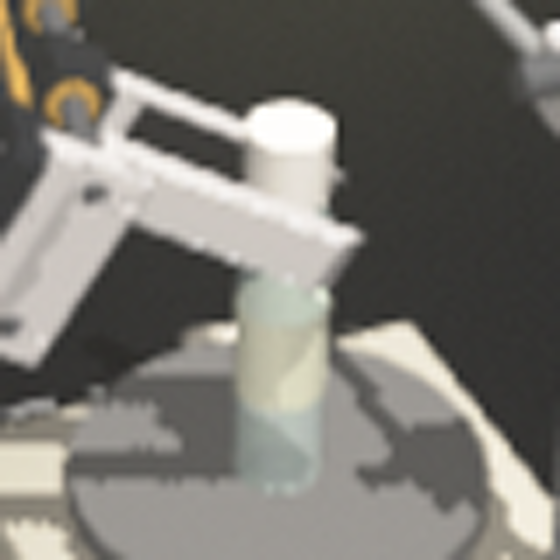

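Contact: 3 N then 6 N upward, and the foot no longer sinks. Backing off about 1.5 mm, easing the grip, then opening in small steps.

Request:
move_arm --steps '[[[0.016,0,-0.009],[0,0,0]],[[0,0,0],[0,0,0]]]' --grip_force 8

```text
time: 11.58
tcp_pos: [698.5, 62.8, 195.4]
ee_rot: [-0.297, 0.697, 0.514, 0.403]
contact_force: [0.4, -1.0, 1.6]
width: 27.2
```

Request:
move_arm --steps '[[[0,0,0],[0,0,0]],[[0,0,0],[0,0,0]]]' --grip_force 3

```text
time: 11.82
tcp_pos: [698.4, 62.9, 195.3]
ee_rot: [-0.297, 0.697, 0.514, 0.402]
contact_force: [-0.3, -0.7, 1.8]
width: 27.5
```

Request:
move_arm --steps '[[[0,0,0],[0,0,0]],[[0,0,0],[0,0,0]]]' --gripper 30

```text
time: 12.08
tcp_pos: [698.3, 62.9, 195.0]
ee_rot: [-0.297, 0.697, 0.514, 0.402]
contact_force: [-0.8, -0.1, -1.2]
width: 30.1
```

Request:
move_arm --steps '[[[0,0,0],[0,0,0]],[[0,0,0],[0,0,0]]]' --gripper 36

```text
time: 12.32
tcp_pos: [698.5, 62.9, 195.4]
ee_rot: [-0.297, 0.697, 0.514, 0.402]
contact_force: [0.3, -1.1, -0.6]
width: 35.8
```

Run:
```python
from h import *
s=capture("scene");crop(s,270,170,350,250,7,"pics/s9.png")
d=capture("side");crop(d,215,165,285,235,8,"pics/d9.png")
cv2.imwrite("pics/w9.png",capture("wrist"))
need(pose()[1])
```

```text
t 12.47 tcp [698.5  62.9 195.5] q [-0.437  0.408  1.647  1.045  1.443 -0.487] F [-0.8  0.7  0.8] w 35.8
x [0.148 0.477 0.866] y [ 0.955 -0.296  0.   ] z [ 0.256  0.827 -0.5  ]
turn units [0. 0. 0.]
shift now-axes units [0. 0. 0.]  target-axes [0. 0. 0.]
```

View pics/s9.png

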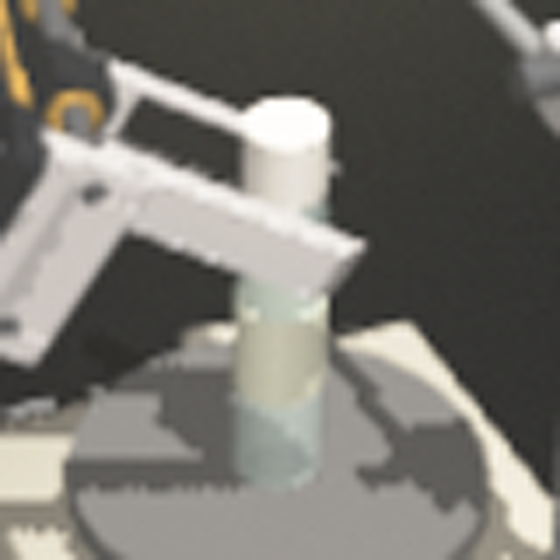

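View pics/w9.png

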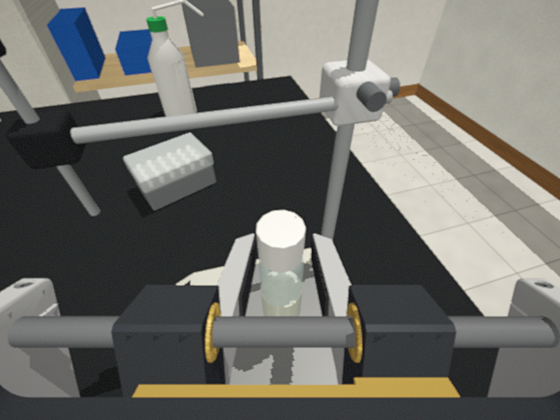

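The vial stands clear between the open fingers (u≈281). Opening wider and withdrawing along the tool axis.

Request:
move_arm --steps '[[[0,0,0],[0,0,0]],[[0,0,0],[0,0,0]],[[0,0,0],[0,0,0]],[[0,0,-0.2],[0,0,0]],[[0,0,-0.4],[0,0,0]]]' --gripper 58

```text
time: 13.1
tcp_pos: [685.5, 22.9, 219.5]
ee_rot: [-0.298, 0.697, 0.514, 0.402]
contact_force: [0.9, 0.1, -0.5]
width: 58.2
```

Request:
move_arm --steps '[[[0,0,-0.5],[0,0,0]],[[0,0,-0.5],[0,0,0]],[[0,0,-0.5],[0,0,0]],[[0,0,0],[0,0,0]]]'

```text
time: 13.6
tcp_pos: [656.0, -79.5, 281.9]
ee_rot: [-0.294, 0.698, 0.514, 0.404]
contact_force: [0.3, 0.5, 0.3]
width: 58.0
```

Run:
```python
from h import *
s=capture("scene");crop(s,230,130,390,290,3.7,"pics/s10.png");cv2.imwrite("pics/s10f.png",s)
d=capture("side");crop(d,190,120,330,270,4,"pics/d10.png");cv2.imwrite("pics/d10f.png",d)
cv2.imwrite("pics/w10.png",capture("wrist"))
need(pose()[1])
```

```text
t 13.75 tcp [655.2 -75.7 278.9] q [-0.656  0.329  1.581  0.957  1.69  -0.473] F [ 0.4  1.  -0.3] w 58.2
x [0.149 0.477 0.866] y [ 0.955 -0.295 -0.001] z [ 0.255  0.828 -0.5  ]
turn units [0. 0. 0.]
shift now-axes units [0. 0. 0.]  target-axes [0. 0. 0.]
```

View pics/s10.png

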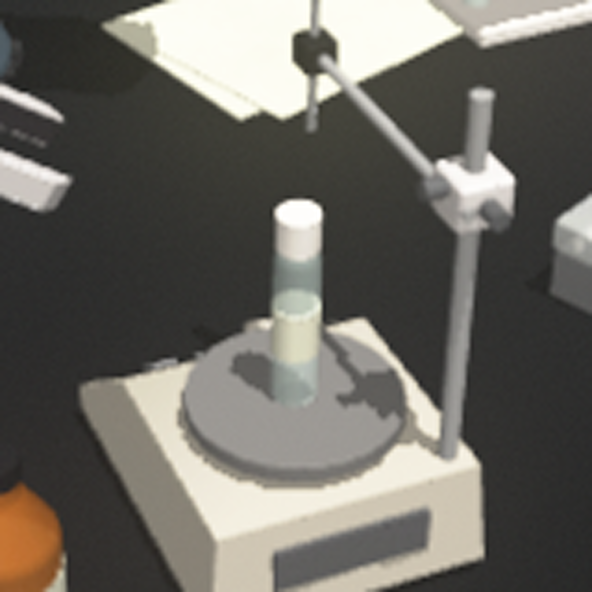

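View pics/d10.png

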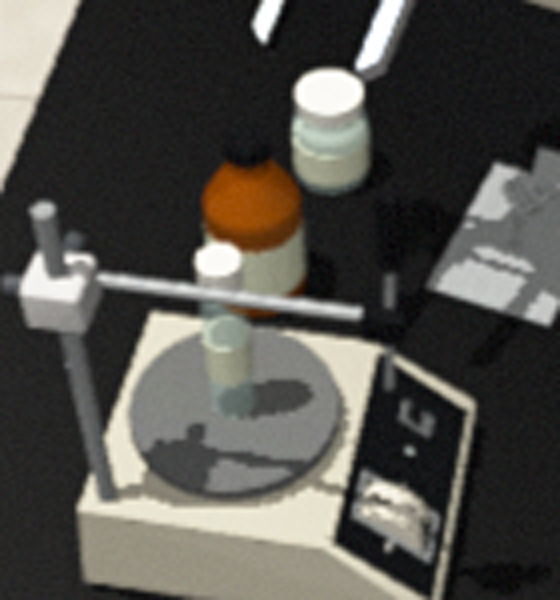

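View pics/w10.png

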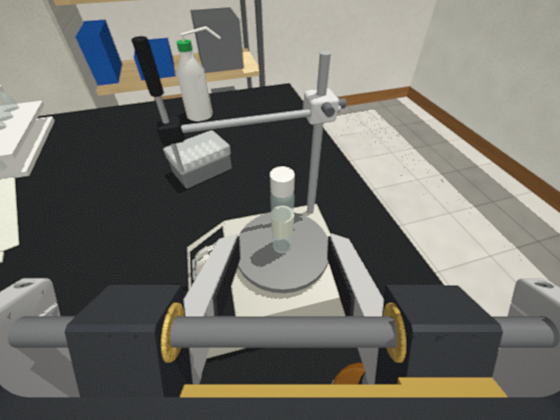

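The vial stands upright with its foot at the hub: scene foot bottom is at row ≈239.5, column ≈309.5, against a prediction of 239.6/308.8. Next I'll move to the front for the wheel.

Run:
```python
from h import *
xs=np.array([.999,-.045,0]);z=xs*np.sin(np.radians(38))-[0,0,np.cos(np.radians(38))]
Rt=frame(z,[-.045,-.999,0]);need([480,50,300],Rt)
_,p,r=pose();rv=(Rt*r.inv()).as_rotvec();print("world rotvec",rv)
```

```text
t 13.75 tcp [655.2 -75.7 278.9] q [-0.656  0.329  1.581  0.957  1.69  -0.473] F [ 0.4  1.  -0.3] w 58.2
x [0.149 0.477 0.866] y [ 0.955 -0.295 -0.001] z [ 0.255  0.828 -0.5  ]
turn units [-0.159  -0.0519  0.138 ]
shift now-axes units [ 0.653  -2.5565  0.6087]  target-axes [-1.6168 -1.4706 -1.5987]
world rotvec [-0.23871246  0.33745669 -1.2983916 ]
```

Request:
move_arm --steps '[[[0.13,-0.51,0.12],[0,0,0]],[[0.13,-0.51,0.12],[0,0,0]],[[0.13,-0.51,0.12],[0,0,0]],[[0.13,-0.51,0.12],[0,0,0]],[[0.13,-0.51,0.12],[0,0,0]]]' --gripper 0 --grip_force 20

```text
time: 14.38
tcp_pos: [479.0, 50.8, 299.7]
ee_rot: [-0.298, 0.697, 0.514, 0.402]
contact_force: [-0.6, -0.2, 0.5]
width: 11.1
```

Request:
move_arm --steps '[[[0,0,0],[-0.0199,-0.0065,0.0172]],[[0,0,0],[-0.0199,-0.0065,0.0172]],[[0,0,0],[-0.0199,-0.0065,0.0172]],[[0,0,0],[-0.0199,-0.0065,0.0172]],[[0,0,0],[0,0,0]]]'

```text
time: 15.0
tcp_pos: [479.7, 50.9, 300.7]
ee_rot: [-0.153, 0.87, 0.264, 0.387]
contact_force: [0.4, -0.6, -0.2]
width: 0.4
```

Request:
move_arm --steps '[[[0,0,0],[-0.0199,-0.0065,0.0172]],[[0,0,0],[-0.0199,-0.0065,0.0172]],[[0,0,0],[-0.0199,-0.0065,0.0172]],[[0,0,0],[-0.0199,-0.0065,0.0172]],[[0,0,0],[0,0,0]]]'

```text
time: 15.62
tcp_pos: [479.5, 50.5, 297.0]
ee_rot: [-0.009, 0.945, 0.01, 0.326]
contact_force: [0.1, 0.0, -0.0]
width: 0.4
```

Run:
```python
from h import *
xs=np.array([.999,-.045,0]);z=xs*np.sin(np.radians(38))-[0,0,np.cos(np.radians(38))]
Rt=frame(z,[-.045,-.999,0]);need(np.array([570,110,90])-100*z,Rt)
C=cam("wrist");cv2.imwrite("pics/w11.png",capture("wrist"));np.savez("w11.npz",K=C[0],V=C[1])
```

```text
t 15.62 tcp [479.5  50.5 297. ] q [-0.229 -0.729  2.305  0.204  0.928  1.253] F [ 0.1  0.  -0. ] w 0.4
x [0.787 0.012 0.617] y [ 0.024 -1.    -0.01 ] z [ 0.617  0.023 -0.787]
turn units [-0.008  -0.0003  0.0076]
shift now-axes units [-0.6936 -0.7533  1.5021]  target-axes [-0.7283 -0.7943  1.4641]
```

View pics/w11.png

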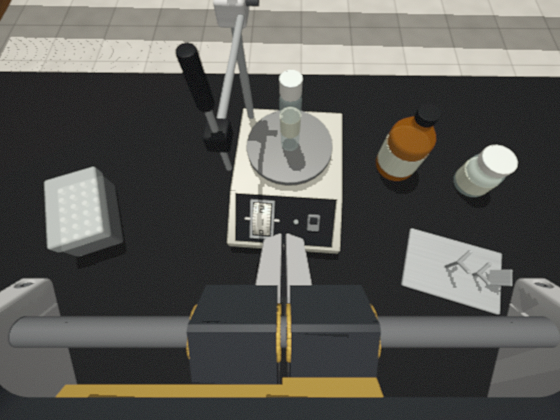

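The wheel shows at (261,219) in the wrist view, with its marks left and right. Moving nearer and squaring up.

Request:
move_arm --steps '[[[0,0,0],[-0.008,0,0.0076]],[[-0.24,-0.265,0.45],[0,0,0]],[[-0.24,-0.265,0.45],[0,0,0]],[[-0.24,-0.265,0.45],[0,0,0]],[[0,0,0],[0,0,0]]]'

```text
time: 16.3
tcp_pos: [501.8, 110.6, 171.7]
ee_rot: [0.009, 0.946, -0.024, 0.322]
contact_force: [-0.8, 0.2, -0.2]
width: 0.4
```

Run:
```python
from h import *
xs=np.array([.999,-.045,0]);z=xs*np.sin(np.radians(38))-[0,0,np.cos(np.radians(38))]
Rt=frame(z,[-.045,-.999,0]);need(np.array([570,110,90])-100*z,Rt)
C=cam("wrist");im=capture("wrist");cv2.imwrite("pics/w12.png",im);np.savez("w12.npz",K=C[0],V=C[1])
crop(im,200,60,400,260,3,"pics/w12c.png")
print(proj(C,[[693,47,105],[570,110,90],[585,112,214]]))
```

```text
t 16.3 tcp [501.8 110.6 171.7] q [ 0.021 -0.433  2.361 -0.084  0.56   1.698] F [-0.8  0.2 -0.2] w 0.4
x [ 0.791 -0.04   0.61 ] y [-0.051 -0.999  0.001] z [ 0.609 -0.032 -0.792]
turn units [ 0.0007  0.0011 -0.0006]
shift now-axes units [ 0.0429 -0.0316  0.0788]  target-axes [ 0.0425 -0.0311  0.0792]
[[331.37903065  89.80245387]
 [280.66597175 198.20452709]
 [274.93993093  99.91298214]]
```

View pics/w12.png

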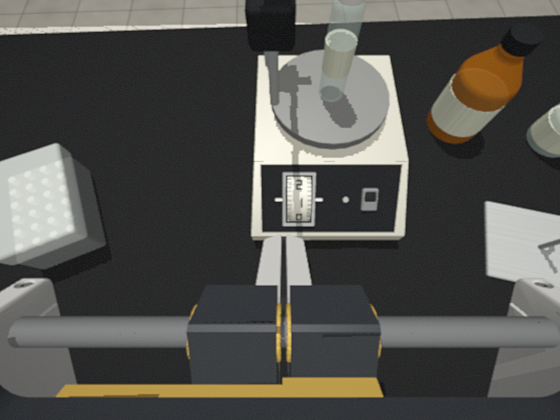

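View pics/w12c.png

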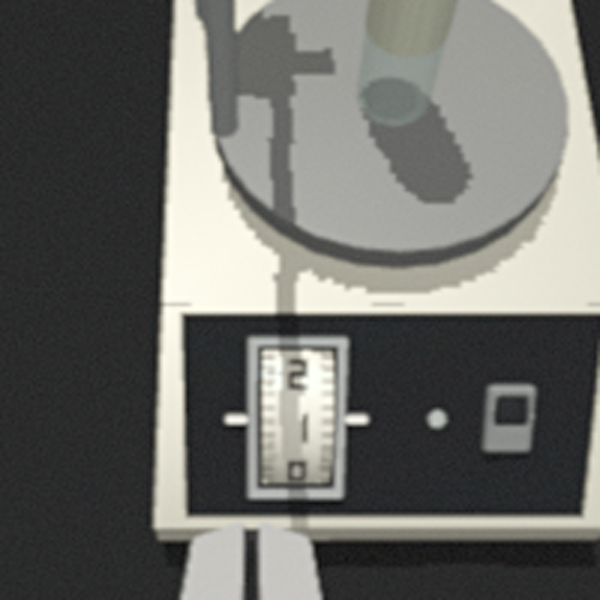

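The wheel shows 1 in the middle, with 2 above and 0 below. It sits at (299,199), about 19 mm to the right of my guess, so I'm locating it from two views.

Run:
```python
from h import *
np.set_printoptions(precision=1,suppress=True)
f=np.load("w12.npz");W=(f["K"],f["V"]);D=cam("side");S=cam("scene")
d=capture("side");crop(d,265,195,325,265,8,"pics/d12.png");cv2.imwrite("pics/d12f.png",d)
sc=lambda x,y,f,ox,oy:((x+.5)/f-.5+ox,(y+.5)/f-.5+oy)
w=lambda x,y:sc(x,y,3,200,60);g=lambda x,y:sc(x,y,4.5,180,160)
for n,a,b in(("Lmark",w(235,419),g(483,437)),("dot",w(437,418),g(505,327)),("sw",w(511,416),g(515,293)),
  ("TLpanel",w(183,315),g(424,430)),("BLpanel",w(190,515),g(531,493)),("TRpanel",w(600,315),g(480,218)),("BR",w(584,516),g(576,282)),("plate hub",W and proj(W,[[693,47,105]])[0],g(308,273))):
  print(n,tri(W,a,D,b))
```

```text
Lmark (array([583.8, 112.2,  56.9]), np.float64(1.9002432050836273))
dot (array([580.5,  35.7,  57.6]), np.float64(2.8495392203664562))
sw (array([578.8,   8.4,  57.2]), np.float64(0.0518089375314904))
TLpanel (array([614.1, 129.4,  83.5]), np.float64(1.256099199685817))
BLpanel (array([554. , 131.3,  35.3]), np.float64(2.808444220065273))
TRpanel (array([603. , -18.6,  89.7]), np.float64(1.2026339819221474))
BR (array([544.1, -19.8,  38. ]), np.float64(0.7983971418624088))
plate hub (array([692.6,  47.2, 105.4]), np.float64(0.2217279299166508))
```

View pics/d12.png

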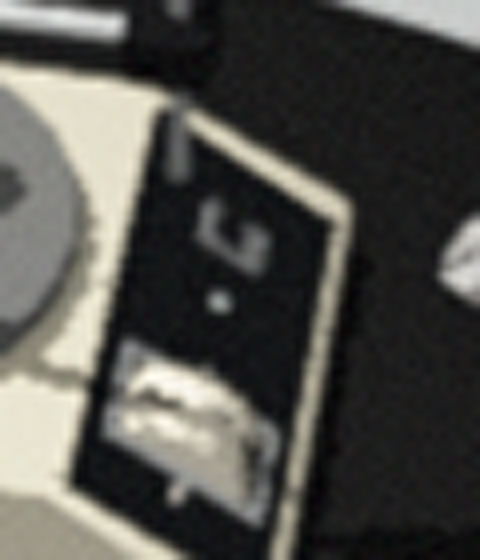

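```bash
cat > wh.py <<'E'
from h import *
xs=np.array([.999,-.045,0]);a=np.radians(38)
z=xs*np.sin(a)-np.array([0,0,np.cos(a)]);Rt=frame(z,[-.045,-.999,0])
A=np.array([574,89.1,68.2])
def rel():
    s,p,r=pose();print("t",round(s["time"],2),"rel to apex x(up),y,z(in):",Rt.inv().apply(p-A).round(1),"F tool",Rt.inv().apply(s["contact_force"]).round(1))
E
python3 - <<'E'
from wh import *
X=Rt.as_matrix()[:,0];need(A+10*X-15*z,Rt);rel()
E
```

```text
t 16.4 tcp [504.8 109.9 177.8] q [ 0.019 -0.439  2.357 -0.085  0.559  1.699] F [-0.4 -0.8 -0.5] w 0.8
x [ 0.784 -0.042  0.619] y [-0.053 -0.999  0.   ] z [ 0.618 -0.033 -0.786]
turn units [ 0.0008 -0.0006 -0.001 ]
shift now-axes units [-0.0327  0.2134  1.4324]  target-axes [-0.0283  0.2203  1.4315]
t 16.4 rel to apex x(up),y,z(in): [  12.3  -17.6 -129.5] F tool [-0.6  0.9  0.2]
```

Request:
move_arm --steps '[[[-0.03,0.22,0.4],[0.0008,0,-0.001]],[[0,0,0.4],[0,0,0]],[[0,0,0.4],[0,0,0]],[[0,0,0.18],[0,0,0]],[[0,0,0],[0,0,0]]]'

```text
time: 17.02
tcp_pos: [571.5, 88.7, 91.2]
ee_rot: [0.008, 0.944, -0.022, 0.329]
contact_force: [0.7, -0.3, 0.7]
width: 0.4
```

Run:
```python
from wh import *
X=Rt.as_matrix()[:,0];need(A+10*X-15*z,Rt);rel()
im=capture("wrist");cv2.imwrite("pics/w13.png",im);crop(im,200,100,400,260,4,"pics/w13c.png")
d=capture("side");crop(d,255,170,345,260,6,"pics/d13.png")
rel()
```

```text
t 17.02 tcp [571.5  88.7  91.2] q [-0.04  -0.08   2.264 -0.014  0.288  1.589] F [ 0.7 -0.3  0.7] w 0.4
x [ 0.783 -0.036  0.621] y [-0.046 -0.999 -0.   ] z [ 0.62  -0.029 -0.784]
turn units [ 0.0001 -0.0011 -0.0002]
shift now-axes units [-0.0282 -0.0065  0.0579]  target-axes [-0.0278 -0.0065  0.0581]
t 17.02 rel to apex x(up),y,z(in): [ 12.2   0.5 -19.6] F tool [ 1.   0.3 -0.1]
t 17.12 rel to apex x(up),y,z(in): [ 12.4  -0.1 -20.3] F tool [-1.   0.  -0.6]
```

View pics/w13c.png

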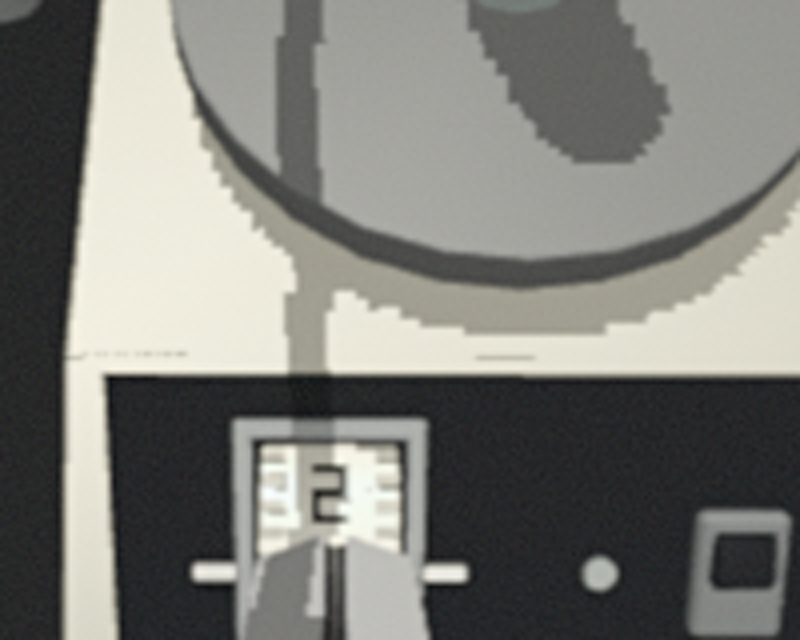

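View pics/d13.png

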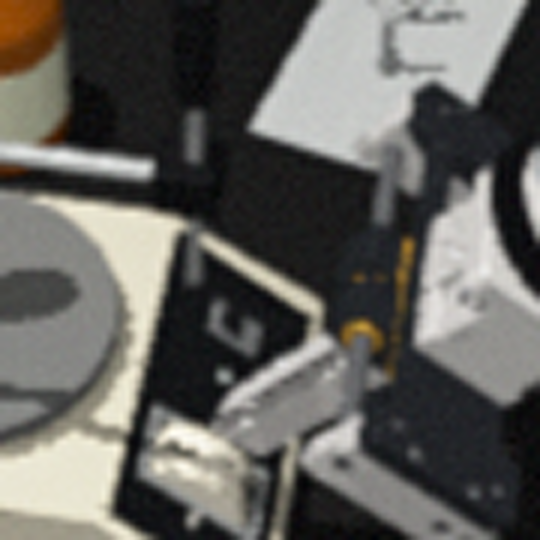

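```bash
cat > kin.py <<'E'
import numpy as np
from scipy.optimize import least_squares,fsolve
D=[((271.9,-589.9,204.6),-1.3131,.2457,1.5587,1.3387),((427.9,-355.3,205.1),-.897,.027,1.8,1.316),((533.3,-194.5,205.1),-.55,.054,1.771,1.316),((532,-198.7,206.4),-.554,.052,1.772,1.315),((531.1,-193.6,59.1),-.553,.231,1.866,1.048),((533.1,-194.9,196.9),-.55,.06,1.781,1.298),((501.8,110.6,171.7),.021,-.433,2.361,.56),((571.5,88.7,91.2),-.04,-.08,2.264,.288)]
def fk(k,a,b,c):
    r0,h,L1,L2,f,Lt=k
    return np.array([r0+L1*np.sin(a)+L2*np.sin(a+b+f)+Lt*np.sin(a+b+c),h+L1*np.cos(a)+L2*np.cos(a+b+f)+Lt*np.cos(a+b+c)])
def res(k):
    o=[]
    for p,q1,a,b,c in D:
        r=p[0]*np.cos(q1)+p[1]*np.sin(q1);o+=list(fk(k,a,b,c)-[r,p[2]])
    return np.array(o+[0.02*k[0]])
s=least_squares(res,[0,200,450,400,0,250],loss='soft_l1');K=s.x
print(K.round(2));print(res(K).round(1))
print("lat",[round(-p[0]*np.sin(q)+p[1]*np.cos(q),1) for p,q,*_ in D])
def ik(r,z,lean):
    S=np.pi-lean
    g=lambda v:fk(K,v[0],v[1],S-v[0]-v[1])-[r,z]
    a,b=fsolve(g,[-.1,2.25]);return a,b,S-a-b
if __name__=="__main__":
  A=np.array([574,89.1,68.2]);al=np.radians(38)
  C=A-32*np.array([-np.sin(al),0,np.cos(al)])
  for deg in(38,34,31,28):
    L=np.radians(deg);n=np.array([-np.sin(L),0,np.cos(L)]);x=np.array([np.cos(L),0,np.sin(L)])
    for s in(14,0,-14):
        P=C+32*n+s*x;lat=112;r=np.sqrt(P[0]**2+P[1]**2-lat**2)
        print(deg,s,P.round(0),np.round(ik(r,P[2],L),3))
E
python3 kin.py
```

```text
[-1.0000e-01  2.7480e+02  4.2026e+02  5.7303e+02  1.2000e-01  2.8089e+02]
[ 0.1  0.  -0.3 -0.1  0.4  0.5 -0.3 -0.2 -0.   0.1  0.   0.   0.1 -0.2
 -0.  -0.  -0. ]
lat [np.float64(112.6), np.float64(112.7), np.float64(112.9), np.float64(110.9), np.float64(114.2), np.float64(112.5), np.float64(100.0), np.float64(111.5)]
38 14 [585.  89.  77.] [-0.012  2.231  0.26 ]
38 0 [574.  89.  68.] [-0.019  2.258  0.239]
38 -14 [563.  89.  60.] [-0.024  2.285  0.217]
34 14 [587.  89.  77.] [0.005 2.185 0.358]
34 0 [576.  89.  70.] [-0.006  2.215  0.34 ]
34 -14 [564.  89.  62.] [-0.016  2.243  0.321]
31 14 [589.  89.  78.] [0.021 2.15  0.43 ]
31 0 [577.  89.  70.] [0.008 2.18  0.413]
31 -14 [565.  89.  63.] [-0.005  2.21   0.396]
28 14 [591.  89.  78.] [0.04  2.113 0.5  ]
28 0 [579.  89.  71.] [0.024 2.144 0.484]
28 -14 [566.  89.  65.] [0.009 2.175 0.469]
```

```bash
cat > wh.py <<'E'
from h import *
xs=np.array([.999,-.045,0]);a=np.radians(38);up=np.array([0,0,1.])
C=np.array([574,89.1,68.2])-32*(-xs*np.sin(a)+up*np.cos(a))
b=np.radians(34)
z=xs*np.sin(b)-up*np.cos(b);Rt=frame(z,[-.045,-.999,0]);A=C-32*z
def rel():
    s,p,r=pose();print("t",round(s["time"],2),"q5",round(s["qpos"][4],3),"rel to apex x(up),y,z(in):",Rt.inv().apply(p-A).round(1),"F tool",Rt.inv().apply(s["contact_force"]).round(1))
E
python3 - <<'E'
from wh import *
X=Rt.as_matrix()[:,0];need(A+10*X-6*z,Rt);rel()
E
```

```text
t 17.12 tcp [571.3  89.3  91.8] q [-0.039 -0.082  2.265 -0.014  0.288  1.59 ] F [-1.2  0.  -0.1] w 0.8
x [ 0.782 -0.036  0.622] y [-0.046 -0.999 -0.   ] z [ 0.622 -0.028 -0.783]
turn units [ 0.     -0.0124 -0.0001]
shift now-axes units [0.0013 0.0008 0.1887]  target-axes [0.016  0.0009 0.1881]
t 17.12 q5 0.288 rel to apex x(up),y,z(in): [  8.7  -0.1 -21. ] F tool [-1.1  0.  -0.6]
```

Request:
move_arm --steps '[[[0,0,0],[0,-0.0124,0]],[[0.015,0,0.1],[0,0,0]],[[0,0,0.0625],[0,0,0]],[[0,0,0],[0,0,0]]]'

```text
time: 17.62
tcp_pos: [577.6, 89.9, 78.5]
ee_rot: [0.006, 0.957, -0.021, 0.29]
contact_force: [-0.7, 0.3, -0.1]
width: 0.4
```

Request:
move_arm --steps '[[[0,0,0.0125],[0,0,0]],[[0,0,0.0125],[0,0,0]],[[0,0,0],[0,0,0]]]'

```text
time: 18.0
tcp_pos: [579.4, 89.9, 77.8]
ee_rot: [0.006, 0.956, -0.021, 0.291]
contact_force: [-0.1, -0.0, -0.8]
width: 0.6
```

Run:
```python
from wh import *
rel();need(A,Rt)
```

```text
t 18.0 q5 0.364 rel to apex x(up),y,z(in): [ 7.6 -1.  -4.8] F tool [-0.5  0.   0.6]
t 18.0 tcp [579.4  89.9  77.8] q [-0.038 -0.015  2.202 -0.01   0.364  1.586] F [-0.1 -0.  -0.8] w 0.6
x [ 0.83  -0.037  0.557] y [-0.045 -0.999 -0.   ] z [ 0.556 -0.024 -0.831]
turn units [-0.0001  0.0004  0.    ]
shift now-axes units [-0.095   0.0131  0.0608]  target-axes [-0.0951  0.0131  0.0606]
```

Request:
move_arm --steps '[[[0.04,0.012,0],[0,0,0]],[[0,0,0.0125],[0,0,0]],[[0,0,0.0125],[0,0,0]],[[0,0,0],[0,0,0]]]'

```text
time: 18.5
tcp_pos: [583.1, 88.7, 77.8]
ee_rot: [0.006, 0.957, -0.021, 0.291]
contact_force: [-0.2, 0.4, -0.2]
width: 0.6
```

Request:
move_arm --steps '[[[0,0,0.0125],[0,0,0]],[[0,0,0.0125],[0,0,0]],[[0,0,0],[0,0,0]]]'

```text
time: 18.88
tcp_pos: [584.3, 88.7, 76.2]
ee_rot: [0.006, 0.956, -0.021, 0.291]
contact_force: [-0.1, 0.3, -0.5]
width: 0.6
```

Request:
move_arm --steps '[[[0,0,0.0125],[0,0,0]],[[0,0,0],[0,0,0]]]'

```text
time: 19.12
tcp_pos: [584.9, 88.6, 75.4]
ee_rot: [0.006, 0.956, -0.021, 0.291]
contact_force: [-0.2, 0.5, 0.7]
width: 0.2
```

Run:
```python
from wh import *
rel()
```

```text
t 19.12 q5 0.358 rel to apex x(up),y,z(in): [10.9 -0.   0.2] F tool [ 0.2 -0.5 -0.7]
```

Request:
move_arm --steps '[[[0,0,0.0125],[0,0,0]],[[0,0,0],[0,0,0]]]'

```text
time: 19.38
tcp_pos: [585.6, 88.7, 75.1]
ee_rot: [0.006, 0.956, -0.021, 0.291]
contact_force: [-5.4, 0.3, 5.0]
width: 0.4
```

Request:
move_arm --steps '[[[0,0,0.0125],[0,0,0]],[[0,0,0],[0,0,0]]]'

```text
time: 19.62
tcp_pos: [586.9, 88.6, 75.4]
ee_rot: [0.006, 0.956, -0.021, 0.292]
contact_force: [-8.3, -0.0, 12.0]
width: 0.7
```

Request:
move_arm --steps '[[[0,0,0.0125],[0,0,0]],[[0,0,0],[0,0,0]]]'

```text
time: 19.88
tcp_pos: [588.9, 88.6, 76.2]
ee_rot: [0.006, 0.956, -0.021, 0.294]
contact_force: [-9.2, -0.1, 14.8]
width: 0.4
```

Run:
```python
from wh import *
rel();need(A,Rt)
```

```text
t 19.88 q5 0.352 rel to apex x(up),y,z(in): [14.6 -0.1  1.8] F tool [  0.7   0.5 -17.4]
t 19.88 tcp [588.9  88.6  76.2] q [-0.04   0.01   2.184 -0.007  0.352  1.581] F [-9.2 -0.1 14.8] w 0.4
x [ 0.826 -0.037  0.562] y [-0.044 -0.999 -0.   ] z [ 0.561 -0.025 -0.827]
turn units [-0.0001 -0.0005  0.0001]
shift now-axes units [-0.1825  0.0015 -0.0229]  target-axes [-0.1826  0.0015 -0.0223]
```

Request:
move_arm --steps '[[[0,0,-0.01],[0,0,0]],[[-0.03,0,0],[0,0,0]],[[-0.03,0,0],[0,0,0]]]'

```text
time: 20.25
tcp_pos: [584.9, 88.7, 74.4]
ee_rot: [0.006, 0.955, -0.021, 0.295]
contact_force: [-4.5, -1.1, 13.7]
width: 0.5
```

Request:
move_arm --steps '[[[-0.03,0,0],[0,0,0]],[[-0.03,0,0],[0,0,0]]]'

```text
time: 20.5
tcp_pos: [581.1, 88.9, 72.0]
ee_rot: [0.006, 0.955, -0.021, 0.295]
contact_force: [-7.6, -0.8, 15.5]
width: 0.7
```

Run:
```python
from wh import *
rel()
im=capture("wrist");crop(im,200,100,400,260,4,"pics/w14c.png")
```

```text
t 20.5 q5 0.339 rel to apex x(up),y,z(in): [ 5.8 -0.1  0.9] F tool [  2.4   1.1 -17. ]
```

View pics/w14c.png

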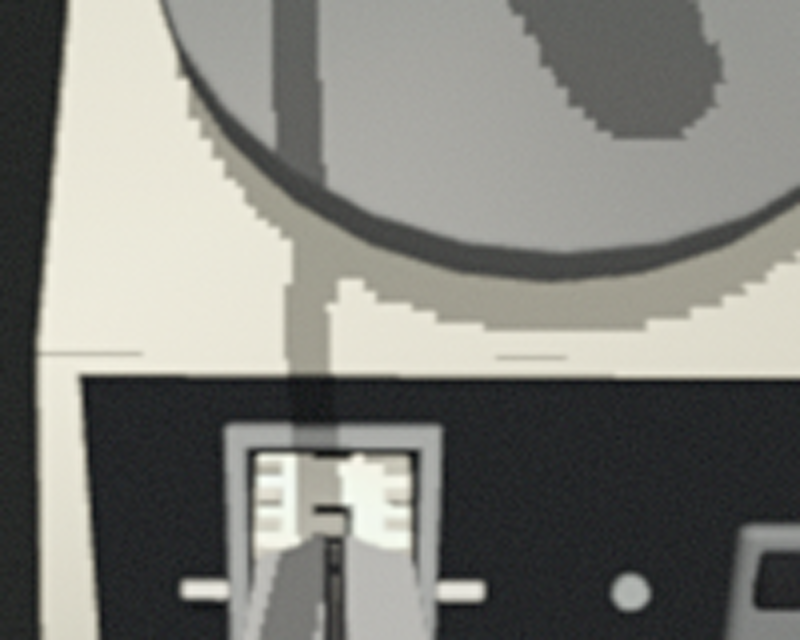

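The "2" is moving down with the fingertip, so it drives by friction. Easing the press slightly and continuing the stroke.

Request:
move_arm --steps '[[[-0.03,0,-0.008],[0,0,0]],[[-0.03,0,0],[0,0,0]],[[-0.03,0,0],[0,0,0]]]'

```text
time: 20.92
tcp_pos: [572.9, 89.3, 66.5]
ee_rot: [0.006, 0.956, -0.021, 0.292]
contact_force: [-7.9, -0.3, 10.9]
width: 0.3
```

Request:
move_arm --steps '[[[-0.03,0,0],[0,0,0]],[[-0.03,0,0],[0,0,0]]]'

```text
time: 21.18
tcp_pos: [568.6, 89.5, 63.3]
ee_rot: [0.006, 0.956, -0.021, 0.292]
contact_force: [-3.9, 0.1, 7.1]
width: 0.4
```

Run:
```python
from wh import *
rel()
im=capture("wrist");crop(im,200,100,400,260,4,"pics/w15c.png")
```

```text
t 21.18 q5 0.326 rel to apex x(up),y,z(in): [-9.5 -0.2  1.1] F tool [ 0.7  0.1 -8. ]
```

View pics/w15c.png

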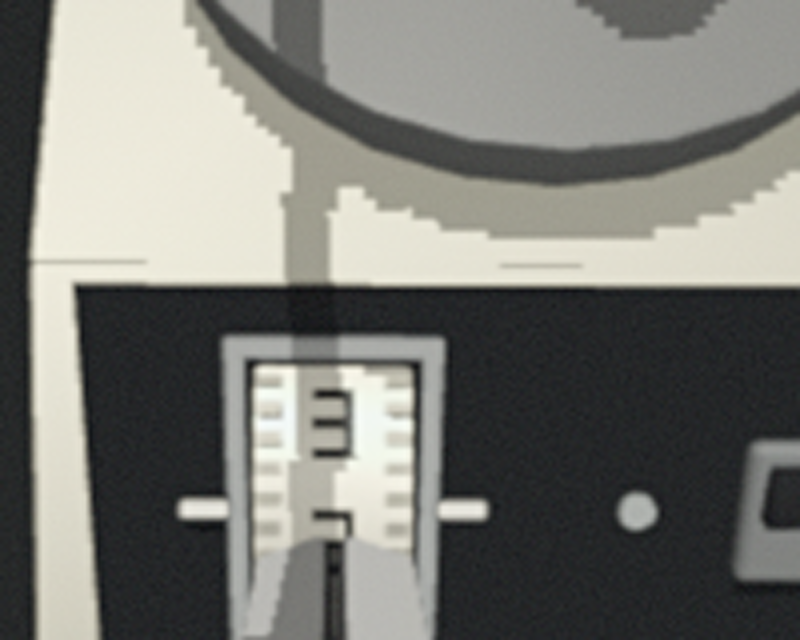

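"2" is now at the middle marks. Lifting off and going back up for the next stroke.

Request:
move_arm --steps '[[[0,0,-0.1],[0,0,0]],[[0.135,0,0],[0,0,0]],[[0.135,0,0],[0,0,0]],[[0,0,0.05],[0,0,0]],[[0,0,0],[0,0,0]]]'

```text
time: 21.85
tcp_pos: [583.3, 88.7, 76.8]
ee_rot: [0.006, 0.957, -0.021, 0.29]
contact_force: [0.2, 0.7, 0.7]
width: 0.3
```

Run:
```python
from wh import *
rel()
im=capture("wrist");crop(im,200,100,400,260,4,"pics/w16c.png")
```

```text
t 21.85 q5 0.363 rel to apex x(up),y,z(in): [10.3  0.  -1.8] F tool [ 0.6 -0.7 -0.5]
```

View pics/w16c.png

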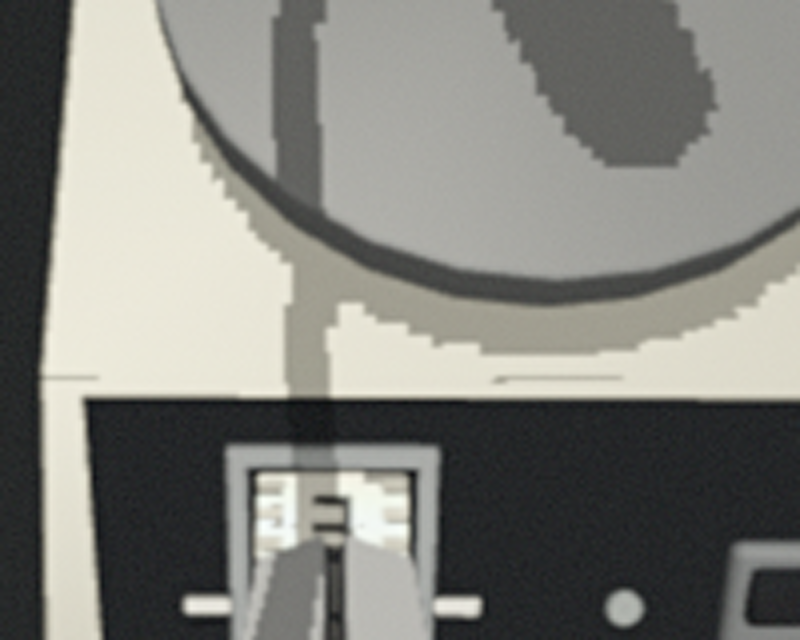

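"3" shows above the finger, so the wheel set to 2. Second stroke.

Request:
move_arm --steps '[[[0,0,0.025],[0,0,0]],[[0,0,0.02],[0,0,0]],[[-0.03,0,0],[0,0,0]],[[-0.03,0,0],[0,0,0]]]'

```text
time: 22.4
tcp_pos: [583.4, 88.7, 73.9]
ee_rot: [0.006, 0.956, -0.021, 0.293]
contact_force: [-0.0, 0.5, 5.0]
width: 0.5
```

Request:
move_arm --steps '[[[-0.03,0,0],[0,0,0]],[[-0.03,0,0],[0,0,0]],[[-0.03,0,0],[0,0,0]]]'

```text
time: 22.78
tcp_pos: [576.7, 89.1, 69.2]
ee_rot: [0.006, 0.956, -0.021, 0.292]
contact_force: [-4.3, -0.6, 7.3]
width: 0.8
```

Request:
move_arm --steps '[[[-0.03,0,0],[0,0,0]],[[-0.03,0,0],[0,0,0]],[[-0.03,0,0],[0,0,0]]]'

```text
time: 23.15
tcp_pos: [569.4, 89.5, 64.1]
ee_rot: [0.006, 0.956, -0.021, 0.291]
contact_force: [-6.5, -0.7, 5.3]
width: 0.6
```

Request:
move_arm --steps '[[[-0.03,0,0],[0,0,0]]]'

```text
time: 23.28
tcp_pos: [568.0, 89.5, 63.1]
ee_rot: [0.006, 0.956, -0.021, 0.292]
contact_force: [-0.2, 0.3, 4.8]
width: 0.4
```

Run:
```python
from wh import *
rel()
im=capture("wrist");crop(im,200,100,400,260,4,"pics/w17c.png")
```

```text
t 23.27 q5 0.326 rel to apex x(up),y,z(in): [-10.1  -0.2   1. ] F tool [ 2.5 -0.3 -4.1]
```

View pics/w17c.png

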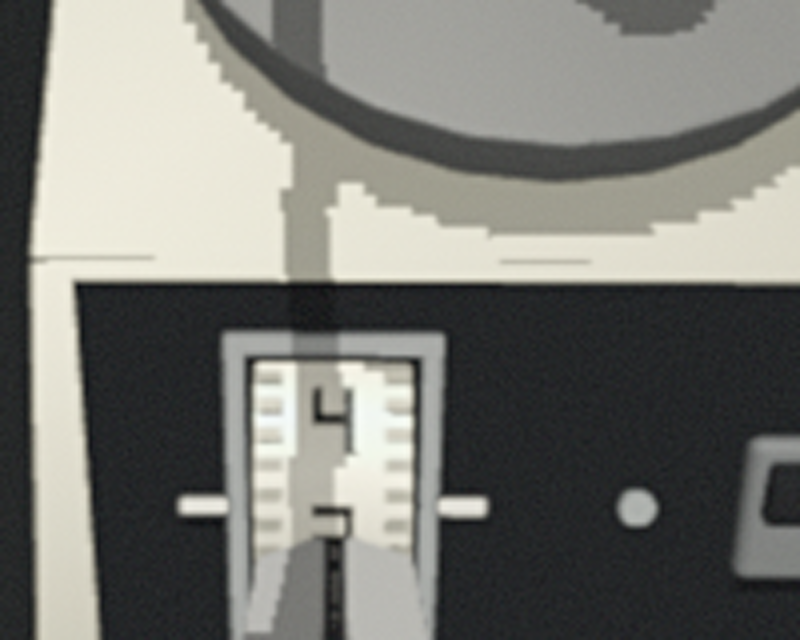

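"3" is at the middle with "4" above. Third stroke, pressing 0.4 mm more.

Request:
move_arm --steps '[[[0,0,-0.1],[0,0,0]],[[0.135,0,0],[0,0,0]],[[0.135,0,0],[0,0,0]],[[0,0,0.05],[0,0,0]],[[0,0,0],[0,0,0]]]'

```text
time: 23.95
tcp_pos: [583.1, 88.7, 77.1]
ee_rot: [0.006, 0.957, -0.021, 0.29]
contact_force: [-0.4, -1.0, 0.2]
width: 0.5
```

Request:
move_arm --steps '[[[0,0,0.025],[0,0,0]],[[0,0,0.03],[0,0,0]],[[-0.03,0,0],[0,0,0]],[[-0.03,0,0],[0,0,0]]]'

```text
time: 24.45
tcp_pos: [584.0, 88.7, 74.1]
ee_rot: [0.006, 0.956, -0.021, 0.294]
contact_force: [-1.9, 0.0, 9.1]
width: 0.4
```

Request:
move_arm --steps '[[[-0.03,0,0],[0,0,0]],[[-0.03,0,0],[0,0,0]],[[-0.03,0,0],[0,0,0]]]'

```text
time: 24.82
tcp_pos: [577.4, 89.1, 69.6]
ee_rot: [0.006, 0.956, -0.021, 0.293]
contact_force: [-6.3, -0.8, 10.9]
width: 0.5
```

Request:
move_arm --steps '[[[-0.03,0,0],[0,0,0]],[[-0.03,0,0],[0,0,0]],[[-0.03,0,0],[0,0,0]],[[-0.03,0,0],[0,0,0]]]'

```text
time: 25.32
tcp_pos: [568.1, 89.6, 62.9]
ee_rot: [0.006, 0.956, -0.021, 0.292]
contact_force: [-4.1, -0.3, 7.4]
width: 0.6
```

Run:
```python
from wh import *
rel()
im=capture("wrist");crop(im,200,100,400,260,4,"pics/w18c.png")
```

```text
t 25.32 q5 0.326 rel to apex x(up),y,z(in): [-10.   -0.2   1.2] F tool [ 0.8  0.5 -8.4]
```

View pics/w18c.png

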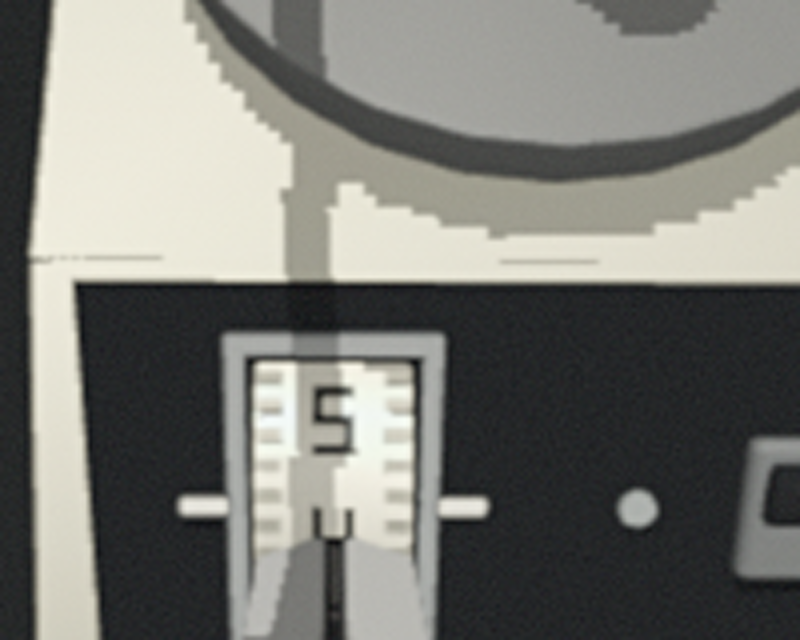

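"5" is above and "4" at the middle. Fourth stroke, with the same press depth as the last.

Request:
move_arm --steps '[[[0,0,-0.1],[0,0,0]],[[0.135,0,0],[0,0,0]],[[0.135,0,0],[0,0,0]],[[0,0,0.05],[0,0,0]],[[0,0,0],[0,0,0]]]'

```text
time: 26.0
tcp_pos: [583.3, 88.7, 76.8]
ee_rot: [0.006, 0.957, -0.022, 0.29]
contact_force: [0.0, 0.3, 0.3]
width: 0.5
```

Request:
move_arm --steps '[[[0,0,0.025],[0,0,0]],[[0,0,0.025],[0,0,0]],[[-0.03,0,0],[0,0,0]],[[-0.03,0,0],[0,0,0]]]'

```text
time: 26.5
tcp_pos: [583.9, 88.7, 74.1]
ee_rot: [0.006, 0.956, -0.021, 0.294]
contact_force: [-3.3, 0.4, 9.2]
width: 0.3
```

Request:
move_arm --steps '[[[-0.03,0,0],[0,0,0]],[[-0.03,0,0],[0,0,0]],[[-0.03,0,0],[0,0,0]]]'

```text
time: 26.88
tcp_pos: [577.5, 89.1, 69.6]
ee_rot: [0.006, 0.956, -0.021, 0.293]
contact_force: [-6.1, -0.5, 10.8]
width: 0.7
```

Request:
move_arm --steps '[[[-0.03,0,0],[0,0,0]],[[-0.03,0,0],[0,0,0]],[[-0.03,0,0],[0,0,0]],[[-0.03,0,0],[0,0,0]]]'

```text
time: 27.38
tcp_pos: [568.1, 89.5, 62.9]
ee_rot: [0.006, 0.956, -0.021, 0.292]
contact_force: [-3.7, -0.1, 7.4]
width: 0.4
```

Run:
```python
from wh import *
rel()
im=capture("wrist");crop(im,200,100,400,260,4,"pics/w19c.png")
```

```text
t 27.38 q5 0.326 rel to apex x(up),y,z(in): [-10.1  -0.2   1.2] F tool [ 1.1  0.3 -8.2]
```

View pics/w19c.png

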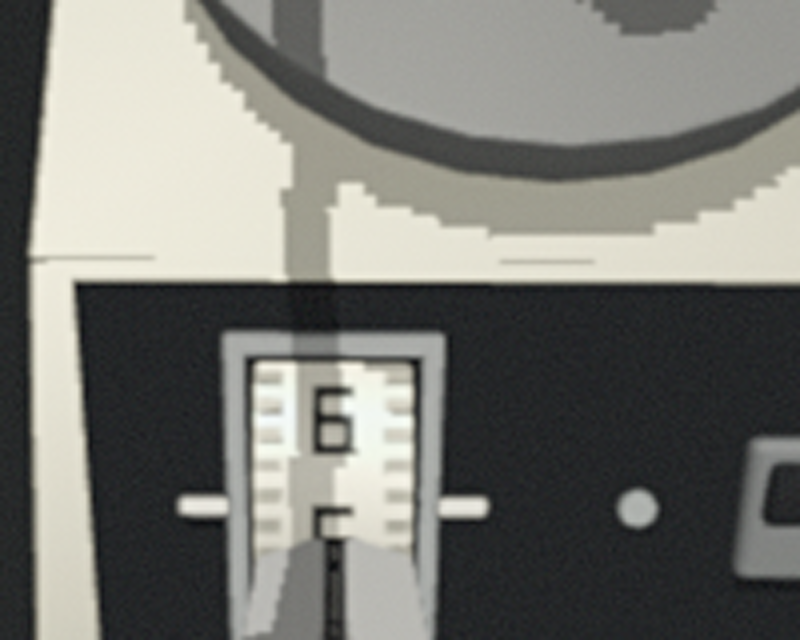

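"6" is above and "5" at the middle. Fifth and last stroke.

Request:
move_arm --steps '[[[0,0,-0.1],[0,0,0]],[[0.135,0,0],[0,0,0]],[[0.135,0,0],[0,0,0]],[[0,0,0.05],[0,0,0]],[[0,0,0],[0,0,0]]]'

```text
time: 28.05
tcp_pos: [583.4, 88.6, 76.8]
ee_rot: [0.006, 0.957, -0.022, 0.29]
contact_force: [-0.1, 0.4, -0.8]
width: 0.8
```

Request:
move_arm --steps '[[[0,0,0.025],[0,0,0]],[[0,0,0.025],[0,0,0]],[[-0.03,0,0],[0,0,0]],[[-0.03,0,0],[0,0,0]]]'

```text
time: 28.55
tcp_pos: [584.0, 88.7, 74.0]
ee_rot: [0.006, 0.956, -0.021, 0.294]
contact_force: [-2.1, 0.5, 9.2]
width: 0.3
```

Request:
move_arm --steps '[[[-0.03,0,0],[0,0,0]],[[-0.03,0,0],[0,0,0]],[[-0.03,0,0],[0,0,0]]]'

```text
time: 28.92
tcp_pos: [577.4, 89.1, 69.6]
ee_rot: [0.006, 0.956, -0.021, 0.293]
contact_force: [-6.4, -0.4, 10.5]
width: 0.7
```

Request:
move_arm --steps '[[[-0.03,0,0],[0,0,0]],[[-0.03,0,0],[0,0,0]],[[-0.03,0,0],[0,0,0]],[[-0.03,0,0],[0,0,0]]]'

```text
time: 29.42
tcp_pos: [568.1, 89.5, 62.9]
ee_rot: [0.006, 0.956, -0.021, 0.292]
contact_force: [-3.9, -0.1, 6.9]
width: 0.5
```

Request:
move_arm --steps '[[[0,0,-0.1],[0,0,0]],[[0,0,-0.4],[0,0,0]],[[0,0,-0.5],[0,0,0]],[[0,0,-0.4],[0,0,0]],[[0,0,0],[0,0,0]]]'

```text
time: 30.05
tcp_pos: [506.3, 92.3, 157.9]
ee_rot: [0.006, 0.956, -0.021, 0.294]
contact_force: [-0.3, -0.3, -0.1]
width: 0.4
```

Run:
```python
from wh import *
rel()
im=capture("wrist");crop(im,200,60,400,260,3,"pics/w20c.png")
s=capture("scene");cv2.imwrite("pics/s20.png",s);d=capture("side");cv2.imwrite("pics/d20.png",d)
for n,a,b,k in(("scene",s,cv2.imread("pics/scene0.png"),[(195,245,260,325),(140,270,190,325),(370,170,440,225)]),):
  for x0,y0,x1,y1 in k: print(n,(x0,y0),np.abs(a[y0:y1,x0:x1].astype(int)-b[y0:y1,x0:x1]).mean().round(2))
```

```text
t 30.05 q5 0.594 rel to apex x(up),y,z(in): [-8.200e+00 -1.000e-01 -1.122e+02] F tool [-0.3  0.3 -0.1]
scene (195, 245) 1.07
scene (140, 270) 0.73
scene (370, 170) 0.83
```

View pics/w20c.png

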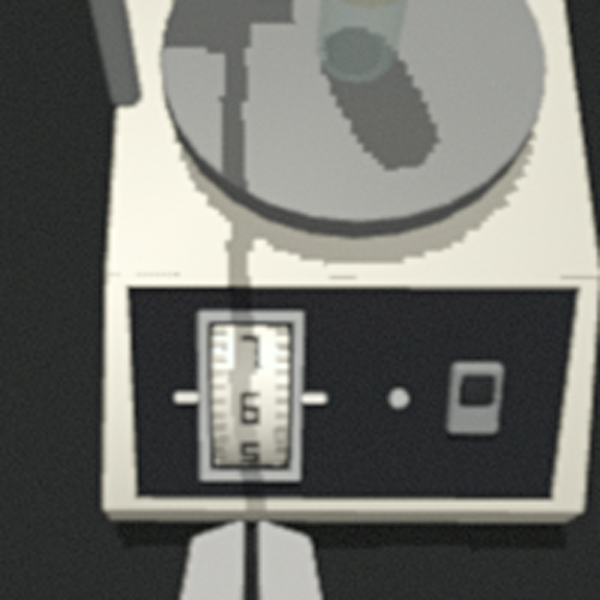

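View pics/s20.png

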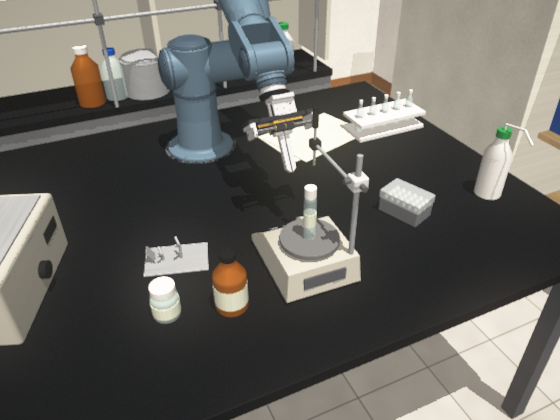

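"6" sits between the marks, offset by perspective just as "1" was at the start. The vial stands upright at the plate's centre, and the bottle, jar and box match the first picture. Settling, then handing in.

Request:
move_arm --steps '[[[0,0,0],[0,0,0]],[[0,0,0],[0,0,0]],[[0,0,0],[0,0,0]],[[0,0,0],[0,0,0]]]'

```text
time: 30.7
tcp_pos: [505.5, 92.1, 154.9]
ee_rot: [0.006, 0.957, -0.021, 0.291]
contact_force: [0.5, -0.9, 0.1]
width: 0.8
```

```bash
python3 -c "
from plant import close_job
print(close_job())"
```

```text
the job is handed in; nothing more can be done
None
```

The vial stands released and upright in the middle of the stirrer plate, and the speed wheel is in its click at 6. I handed the job in at about 31 s; it gave no verdict.

- **Vial:** I gripped it under the cap, turned it upright, lowered it until it touched with about 3–6 N, eased off and let go. After I let go, its foot matched the plate's centre to within about 1 pixel (2 mm) in the scene view. Two views put its tilt at roughly 0.03–0.04 rad while still held, which is about what they can resolve; I did not measure the tilt again after release.
- **Wheel:** It started at 1 and took five fingertip strokes, one number each. The press read mostly 5–13 N, with a peak of about 17 N during the first stroke, which is over the 5–15 N guide but under the 40 N limit. The last picture shows 6 between the marks, with 7 above and 5 below.
- **Surroundings:** The bottle, jar and tip box look unchanged from the first scene picture. The gripper is about 11 cm clear of the wheel and the force reading is at noise level.
- **Corrected on the way:** My first guess for the wheel was about 20 mm too far left, so I located it again from two views. I also leaned the tool at 34° instead of 38° to keep joint 5 away from its limit.

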